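# Load the wire cage: tall can at the back, short tin in front

### The job

Fold the wire cage's bifold door fully open and leave it open. Then stand the red tall spray can on the red-ringed spot at the back of the cage, and only after that stand the short yellow tin on the yellow-ringed spot in front of it; keep both upright all the time and leave the green can stored in the cage and the other things on the bench undisturbed.

Things in the scene. Friction and masses are not known exactly. Their poses are not given: they have to be found in the camera images.
- cage: Grey wire cage standing on the bench, fixed, with a wire roof. Opening 340 mm wide (y), 180 mm deep (x), clear height 340 mm under the roof's front bar, floor plate top at z = 6 mm. Origin: at bench height under the middle of the front plane; x points into the cage (away from the robot), y to the left along the front, z up. Side walls at y = +-177 mm, rear lip at x = 177 mm, 25 mm high. Wire mesh sides and door panels count as solid. The bifold door closes the whole front.
- fold (a joint): Angle of the bifold door's jamb panel about its upright hinge at the cage's left (+y) front edge: starts between 0 and 0.2; 0 = shut flat across the front, 1.4 rad = fully folded (stop). The other panel is hinged to it and its far edge runs in the track along the front plane, so it folds back by the same angle. Turns easily (about 1 to 2 N at the handle) and stays where it is left.
- door_pivot (a point): Upright hinge axis of the jamb panel, at cage x = 0, y = +170 mm, 200 mm above the bench. Both panels are 170 mm wide, 12 mm thick, 325 mm high; with angle t the folding edge is, in the cage's axes, at (-170 sin t, 170 - 170 cos t) mm and the edge in the track at (0, 170 - 340 cos t) mm.
- door_handle (a point): Middle of the blue upright bar handle (12 mm thick, free length 118 mm between its end posts, from 135 to 265 mm above the bench) on the leading panel, 45 mm from the folding edge and with its axis 52 mm out from the panel's back plane (38 mm in front of its face). Its x axis is the panel's normal pointing into the cage when shut. With door angle t it is, in the cage's axes, at (-125 sin t - 52 cos t, 170 - 215 cos t - 52 sin t) mm.
- back_spot (a point): Centre of the red-ringed white spot (76 mm across) on the cage floor at the back: cage x = 125 mm, y = -45 mm, z = 6 mm.
- front_spot (a point): Centre of the yellow-ringed white spot (76 mm across) on the cage floor at the front: cage x = 43 mm, y = -45 mm, z = 6 mm.
- tall_can: Red spray can with a paper band and white cap, standing on the bench, loose, about 0.35 kg. Diameter 54 mm up to 135 mm height, then a shoulder and a 36 mm cap; 175 mm high in all. Origin: centre of its underside, z up its axis.
- short_tin: Yellow tin with a paper band and steel lid, standing on the bench, loose, about 0.3 kg. Diameter 60 mm, lid 62 mm from 60 mm up, 70 mm high. Origin: centre of its underside, z up its axis.
- stored_can: Green spray can of the same size as the red one, already standing loose at the back left in the cage (about 125 mm left of the red spot). Leave it. Origin: centre of its underside.
- tote: Blue tote, 174 x 224 x 110 mm, full of grey divider plates, 2.5 kg, beyond the can and tin. Leave it. Origin: centre of its underside.
- carton: Closed cardboard carton, 130 x 100 x 80 mm, on the left of the bench. Leave it. Origin: centre of its underside.
Things that resemble listed ones, but are neither listed nor needed, are in the scene too. What is shaped like the short_tin but brown is not meant.

How it is judged:
On the way, in this order (a step that is already met when the one before it is completed fails the run):
1. the bifold door is folded open (past 1.2 rad) (value of joint fold above 1.2 rad), for 0.2 s.
2. the tall can stands released on the back spot, while the tin is not yet loaded (more than 120 mm from the front spot) (horizontal distance between tall_can and back_spot below 0.022 m and z of tall_can in the frame of cage below 0.012 m and angle between tall_can's own z axis and vertical below 0.08 rad and contact force between the fingers and tall_can below 0.1 N and horizontal distance between short_tin and front_spot above 0.12 m), for 0.2 s.
3. the short tin stands released on the front spot (horizontal distance between short_tin and front_spot below 0.022 m and z of short_tin in the frame of cage below 0.012 m and angle between short_tin's own z axis and vertical below 0.08 rad and contact force between the fingers and short_tin below 0.1 N), for 0.2 s.
At the end, for the whole second after the job is handed in: The door is folded past 1.15 rad; the tall can stands upright (within 0.08 rad) and still on the cage floor within 22 mm of the back spot's centre; the short tin likewise within 22 mm of the front spot's centre (value of joint fold above 1.15 rad and horizontal distance between tall_can and back_spot below 0.022 m and z of each of tall_can, short_tin in the frame of cage below 0.012 m and angle between each of tall_can, short_tin's own z axis and vertical below 0.08 rad and linear speed of each of tall_can, short_tin below 0.02 m/s and horizontal distance between short_tin and front_spot below 0.022 m); the robot touches nothing.
It fails at once if the stored can is shifted more than 20 mm or tipped (distance of stored_can from where it was at the start of the episode above 0.02 m or angle between stored_can's own z axis and vertical above 0.3 rad).
It fails at once if the tall can or the short tin is tipped more than 0.5 rad (angle between any of tall_can, short_tin's own z axis and vertical above 0.5 rad).
It fails at once if the tote or the carton is pushed more than 25 mm (distance of any of tote, carton from where it was at the start of the episode above 0.025 m).
It also fails if it takes over 72 s, if anything falls off the work surface, if the arm or the gripper's body presses on something with over 40 N, if the wrist force passes 120 N, or if a joint passes its speed limit or range.

### The arm

A 6-joint arm with a two-finger parallel gripper is mounted at the origin on the work surface. World frame = base frame: x ahead of the robot, y to its left, z up, the work surface at z = 0. Lengths are in m, angles in rad, forces in N, time in s.
With the tool pointing down it reaches from about 0.25 to 0.85 m from the base axis. Payload 12.5 kg.
Tool frame: the origin (TCP) lies at the very end of the fingers, on their centre line; the grasp point (between the pads) lies 19 mm behind it; z points along the fingers, x is the direction in which the jaws open and shut, and the axes are right-handed (so a half turn about z gives the same grasp; the last joint's range is limited). The gripper opens to 93 mm and grips with 3 to 60 N. Pads are 15 mm wide; open, the fingers measure 128 mm over their backs; the gripper's body (75 mm by 188 mm) begins 65 mm behind the grasp point.
Start: joints at [1.136, 0.351, 1.652, -0, 1.139, -0.085], TCP at [0.188, 0.517, 0.219] pointing down, gripper open.
Joint ranges: [-2.75, 2.75], [-0.79, 2.1], [0.01, 2.65], [-1.57, 4.71], [0.07, 3.14], [-2.87, 2.87]. Speed limits (rad/s): [2.22, 2.22, 2.79, 3.14, 3.14, 3.14].

### API

Orientations are given as a 3x3 rotation matrix whose columns are the frame's x, y, z axes.
In Python, from station import sensors, viewer, manip gives the robot as it stands. The module is installed in compiled form; this text tells all that it offers.
- The arm moves only by the tool play_rows, never from a script. Its arguments are lists of equal length, an entry for each row: "linear": the shift along the world's x, y, z in m, a list of three; "twist": the turn about the world's z in degrees; "gripper": the closure, from -1 (fully open) to 1 (shut). A call has 1 to 12 rows; each row shifts and turns the commanded pose from where the row before left it; what a row does not reach is not made up. A row lasts 1/10 s, in which the tool goes at most 50 mm and 8.59 degrees, less where a joint would pass 70% of its speed; a pose out of reach is approached as far as the arm can. A call with a gripper value outside its range is refused whole. The fingers move at their own pace and stop on an object; "newtons" is the grip in N (left out, the last holds). Time passes only in rows, so rows that do not move let the fingers close. It gives the time, the measured TCP pose, the force and the opening at its end, in the units of the state.
- sensors.get_obs(): the state, without advancing time (a new reading comes with each control period).
- viewer.get_image(name): name is "scene" or "top"; returns a dict with "image" (480x640x3 uint8, blue, green, red), "mtx" (3x3 intrinsics, pixels), "eye" and "rotation" of the camera in the world. Camera axes: x right, y down, z forward; pixel columns grow to the right and rows downward; lengths in m; the calibration is good to about 2 mm. A picture is of the moment at which its call begins. There is no depth.
- manip.hand_in(): hands the job in, once; it reports no verdict.
The state is a dict: "t": time; "joints": joint angles; "joint_vel": joint speeds; "joint_torque": joint torques, N m; "eef_pos": TCP position; "ee_rot": TCP orientation; "ft_force": force on the tool from outside, world axes, zero at the start; "torque": the same for the moment, N m; "opening": finger opening in m.
Only numpy, scipy, OpenCV 4.12 (cv2) and the standard library are available. Lean on these libraries where they do the work, as an engineer would, in place of code of your own. Each camera call takes 0.05 s, during which the arm holds its last target.

## Working session

There is one attempt and no reset: what is moved stays moved. The work goes in short steps, Python scripts to look and compute and a tool call to move; the robot and the scene stay as the last step left them, time stands still between calls to the robot, and variables do not carry over. Pictures are saved under pics/ and viewed, and the job is handed in when it is done.

Besides the shell and the picture viewer there is one more tool, called in YAML: its name, and indented under it one key for each argument. play_rows: Moves the arm, as the interface text tells. Its arguments: {"type":"object","properties":{"linear":{"type":"array","items":{"type":"array","items":{"type":"number"}}},"twist":{"type":"array","items":{"type":"number"}},"gripper":{"type":"array","items":{"type":"number"}},"newtons":{"type":"number"}},"required":["linear","twist","gripper"]}

```bash
mkdir -p pics; ls
cat > h.py <<'E'
import numpy as np,cv2
from station import sensors,viewer,manip
def grab(n,f):
    d=viewer.get_image(n); cv2.imwrite('pics/'+f+'.png',d['image']); return d
def ray(d,u,v,z):
    r=np.array(d['rotation'])@np.linalg.inv(np.array(d['mtx']))@np.array([u,v,1.]); e=np.array(d['eye']); return e+r*(z-e[2])/r[2]
def proj(d,p):
    c=np.array(d['rotation']).T@(np.array(p)-np.array(d['eye'])); q=np.array(d['mtx'])@c; return q[:2]/q[2]
E
python3 - <<'E'
from h import *
for n in('scene','top'):
    d=grab(n,n+'0'); print(n,d['mtx'],d['eye'],d['rotation'])
o=sensors.get_obs(); print(o['eef_pos'],o['ee_rot'],o['opening'],o['t'])
E
```

```text
pics
scene [[460.30237637   0.         318.4153407 ]
 [  0.         460.30237637 235.83965311]
 [  0.           0.           1.        ]] [ 1.26258637 -0.14625097  1.08706851] [[ 0.20192806  0.77845612 -0.5943325 ]
 [ 0.97937788 -0.16460549  0.11714945]
 [-0.00663469 -0.60573187 -0.79564118]]
top [[585.00825194   0.         328.21238792]
 [  0.         585.00825194 239.65551838]
 [  0.           0.           1.        ]] [0.28851235 0.02083668 1.56161336] [[ 9.92175710e-03 -9.86165797e-01  1.65464738e-01]
 [-9.99950656e-01 -9.70315217e-03  2.12946110e-03]
 [-4.94472164e-04 -1.65477702e-01 -9.86213408e-01]]
[0.18835959 0.51642526 0.21816218] [[ 3.42709601e-01  9.39441296e-01 -4.24575864e-04]
 [ 9.39440844e-01 -3.42709854e-01 -9.25177282e-04]
 [-1.01465608e-03 -8.17967712e-05 -9.99999482e-01]] 0.09308265756406939 0.1
```

View pics/scene0.png

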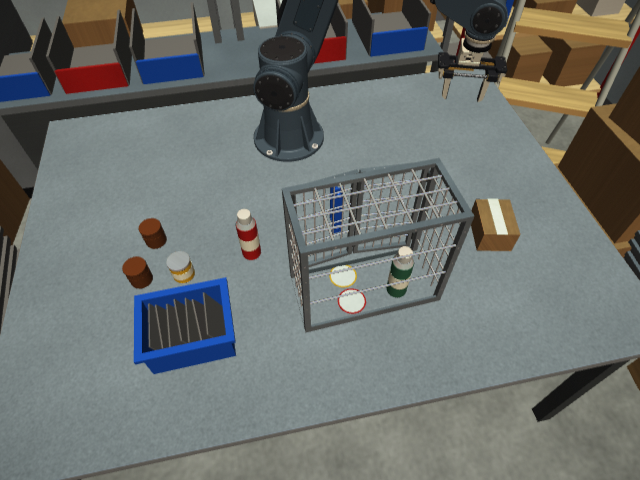

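View pics/top0.png

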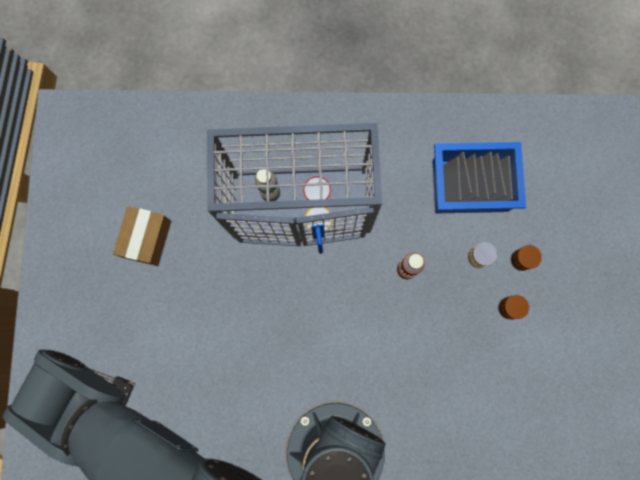

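Run:
```python
from h import *
a=cv2.imread('pics/scene0.png');b=cv2.imread('pics/top0.png')
cv2.imwrite('pics/c1.png',cv2.resize(a[0:130,400:560],(800,600),interpolation=cv2.INTER_CUBIC)[:600])
cv2.imwrite('pics/c2.png',cv2.resize(b[110:260,190:390],(800,600),interpolation=cv2.INTER_CUBIC))
cv2.imwrite('pics/c3.png',cv2.resize(a[150:340,270:490],(800,600),interpolation=cv2.INTER_CUBIC))
```

```text
(no output)
```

View pics/c1.png

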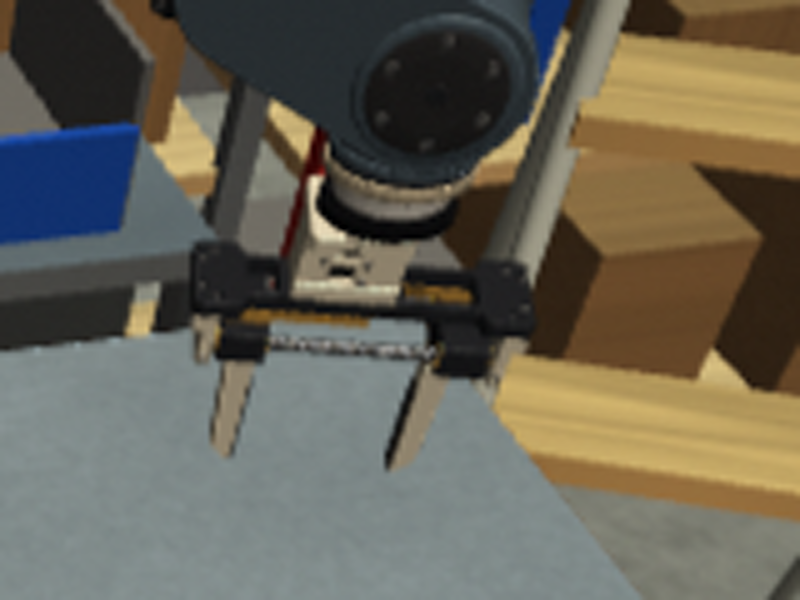

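View pics/c2.png

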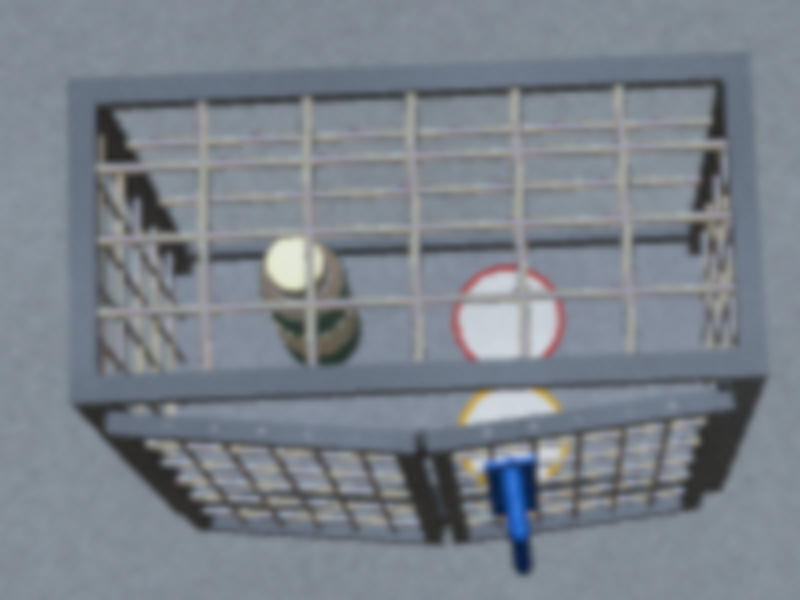

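View pics/c3.png

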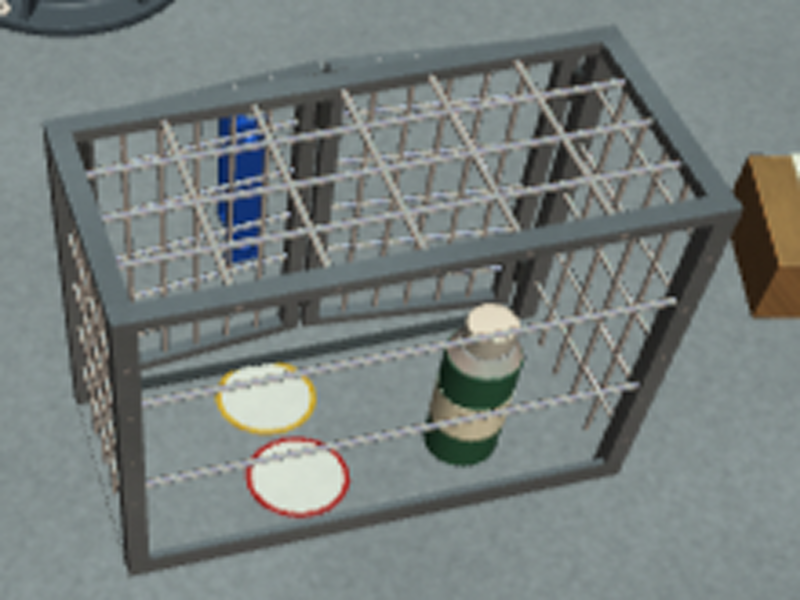

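Run:
```python
from h import *
d=viewer.get_image('scene'); t=viewer.get_image('top')
for z in np.arange(.2,.7,.04): print(round(z,2),proj(d,[.188,.517,z]))
# cage top ring z? measure spots at z=.006
def blobs(im,lo,hi,amin):
    h=cv2.cvtColor(im,cv2.COLOR_BGR2HSV); m=cv2.inRange(h,np.array(lo),np.array(hi))
    n,l,s,c=cv2.connectedComponentsWithStats(m)
    return [(s[i],c[i].round(1)) for i in range(1,n) if s[i][4]>amin]
for nm,dd in(('scene',d),('top',t)):
    for cn,lo,hi in(('red',(0,150,60),(6,255,255)),('red2',(172,120,50),(180,255,255)),('yel',(18,100,90),(32,255,255)),('brown',(5,150,60),(17,255,200)),('blue',(105,180,60),(125,255,255))):
        print(nm,cn,[(list(map(int,a)),list(b)) for a,b in blobs(dd['image'],lo,hi,12)])
```

```text
0.2 [460.33335487 103.66471484]
0.24 [463.49411102  92.61739836]
0.28 [466.80296177  81.05246906]
0.32 [470.27056508  68.93267578]
0.36 [473.90862674  56.21710502]
0.4 [477.73003239  42.86071951]
0.44 [481.74900003  28.81382525]
0.48 [485.98125676  14.02145366]
0.52 [490.44424449  -1.57735734]
0.56 [495.15736016 -18.05040303]
0.6 [500.14223764 -35.47329695]
0.64 [505.42307969 -53.93063139]
0.68 [511.02705095 -73.51735085]
scene red [([627, 27, 13, 27, 55], [np.float64(634.2), np.float64(38.7)]), ([314, 36, 32, 27, 623], [np.float64(332.1), np.float64(49.5)]), ([54, 63, 74, 31, 1602], [np.float64(91.1), np.float64(77.4)]), ([237, 223, 20, 18, 189], [np.float64(247.4), np.float64(234.0)]), ([242, 245, 19, 15, 142], [np.float64(251.7), np.float64(253.6)]), ([338, 298, 6, 13, 13], [np.float64(339.2), np.float64(304.0)]), ([355, 299, 11, 14, 18], [np.float64(361.8), np.float64(306.4)])]
scene red2 []
scene yel [([62, 0, 65, 23, 1192], [np.float64(92.4), np.float64(9.8)]), ([338, 0, 15, 4, 54], [np.float64(345.0), np.float64(1.4)]), ([535, 0, 27, 3, 51], [np.float64(545.6), np.float64(0.6)
[... 3602 characters left out ...]
.5), np.float64(231.3)]), ([138, 213, 24, 49, 493], [np.float64(149.8), np.float64(236.7)]), ([0, 458, 2, 14, 18], [np.float64(0.2), np.float64(463.4)])]
top brown [([42, 72, 11, 15, 54], [np.float64(47.2), np.float64(78.7)]), ([160, 223, 4, 9, 13], [np.float64(161.5), np.float64(226.7)]), ([155, 235, 6, 14, 18], [np.float64(157.2), np.float64(240.6)]), ([516, 246, 25, 23, 417], [np.float64(528.3), np.float64(256.7)]), ([503, 296, 25, 22, 439], [np.float64(515.4), np.float64(306.6)])]
top blue [([434, 143, 87, 25, 971], [np.float64(473.5), np.float64(150.4)]), ([456, 193, 69, 16, 431], [np.float64(495.4), np.float64(204.4)]), ([313, 226, 10, 26, 147], [np.float64(318.1), np.float64(234.5)])]
```

Run:
```python
from h import *
for nm in('scene','top'):
    d=viewer.get_image(nm); im=d['image']
    a=cv2.resize(im,None,fx=1,fy=1); h=cv2.cvtColor(im,cv2.COLOR_BGR2HSV)
    m=cv2.inRange(h,(0,0,170),(180,70,255))
    n,l,s,c=cv2.connectedComponentsWithStats(m)
    for i in range(1,n):
        if s[i][4]>60: print(nm,list(map(int,s[i])),c[i].round(1),'z6',ray(d,*c[i],.006)[:2].round(4),'z175',ray(d,*c[i],.175)[:2].round(4),'z70',ray(d,*c[i],.07)[:2].round(4),)
s=viewer.get_image('scene')
# ring points seen by eye in the scene picture: red ring bbox, yellow ring bbox
h=cv2.cvtColor(s['image'],cv2.COLOR_BGR2HSV)
for n,lo,hi,box in(('red',(0,80,80),(8,255,255),(330,285,370,318)),('yel',(18,80,80),(32,255,255),(322,260,362,292))):
    m=cv2.inRange(h,np.array(lo),np.array(hi));M=np.zeros_like(m);x0,y0,x1,y1=box;M[y0:y1,x0:x1]=m[y0:y1,x0:x1]
    v,u=np.nonzero(M); P=np.array([ray(s,a,b,.006)[:2] for a,b in zip(u,v)]).astype(np.float32)
    print(n,len(P),cv2.minEnclosingCircle(P))
```

```text
scene [253, 0, 24, 27, 526] [265.6  12.1] z6 [-0.8884  0.0369] z175 [-0.5521  0.0083] z70 [-0.761   0.0261]
scene [488, 198, 20, 37, 405] [497.3 216.2] z6 [0.494  0.5602] z175 [0.6141 0.4498] z70 [0.5395 0.5184]
scene [237, 209, 13, 11, 113] [243.2 213.7] z6 [ 0.3237 -0.1958] z175 [ 0.4705 -0.1881] z70 [ 0.3793 -0.1929]
scene [244, 241, 11, 10, 76] [249.1 245.6] z6 [ 0.4484 -0.1915] z175 [ 0.5756 -0.1844] z70 [ 0.4966 -0.1888]
scene [399, 246, 14, 13, 132] [405.  251.9] z6 [0.5633 0.2444] z175 [0.6726 0.1833] z70 [0.6047 0.2213]
scene [167, 257, 14, 13, 84] [172.4 263.5] z6 [ 0.4658 -0.4112] z175 [ 0.5903 -0.3698] z70 [ 0.513  -0.3955]
scene [318, 265, 37, 21, 387] [341.8 275.4] z6 [0.6035 0.0485] z175 [0.7065 0.0181] z70 [0.6425 0.037 ]
scene [316, 288, 55, 24, 479] [350.6 300.2] z6 [0.684  0.0533] z175 [0.7744 0.0221] z70 [0.7182 0.0414]
top [257, 169, 14, 13, 143] [263.1 175. ] z6 [0.7279 0.2049] z175 [0.6802 0.1849] z70 [0.7098 0.1974]
top [307, 178, 13, 6, 62] [313.4 180.7] z6 [0.713  0.0665] z175 [0.6669 0.0616] z70 [0.6956 0.0646]
top [304, 185, 26, 15, 318] [316.6 191.7] z6 [0.682  0.0572] z175 [0.6392 0.0533] z70 [0.6658 0.0557]
top [125, 208, 26, 52, 645] [137.6 233.4] z6 [0.5616 0.5393] z175 [0.5319 0.4829] z70 [0.5503 0.5179]
top [306, 208, 23, 8, 127] [316.6 211.3] z6 [0.6273 0.0565] z175 [0.5905 0.0526] z70 [0.6134 0.055 ]
top [475, 242, 22, 22, 367] [485.2 252.9] z6 [ 0.5175 -0.3977] z175 [ 0.4926 -0.3522] z70 [ 0.5081 -0.3805]
top [409, 254, 15, 14, 168] [415.6 260.5] z6 [ 0.4951 -0.2107] z175 [ 0.4726 -0.1855] z70 [ 0.4866 -0.2011]
red 114 ((0.6846935749053955, 0.05507511645555496), 0.03873907029628754)
yel 93 ((0.6030339002609253, 0.051284126937389374), 0.03875746950507164)
```

```bash
cat >> h.py <<'E'
YAW=0.050
def setcage(y=YAW):
    R=np.array([[np.cos(y),-np.sin(y)],[np.sin(y),np.cos(y)]])
    f=np.array([.6030,.0513]);b=np.array([.6847,.0551]); m=(f+b)/2
    return R, m-R@np.array([.084,-.045])
CR,CO=setcage()
def cw(x,y,z=None):
    p=CO+CR@np.array([x,y]); return p if z is None else np.array([*p,z])
def handle(t): return cw(-.125*np.sin(t)-.052*np.cos(t), .170-.215*np.cos(t)-.052*np.sin(t))
E
python3 - <<'E'
from h import *
t=viewer.get_image('top');s=viewer.get_image('scene')
print(CO)
for a in(0,.05,.1,.15,.2): 
    print(a,[proj(t,[*handle(a),z]).round(1) for z in(.135,.2,.265)],[proj(s,[*handle(a),z]).round(1) for z in(.135,.265)])
for z in(.34,.36,.38): print(z,[proj(t,cw(x,y,z)).round(1) for x,y in((-.0,.177),(-.0,-.177),(.18,.177),(.18,-.177))],[proj(s,cw(x,y,z)).round(1) for x,y in((-.0,.177),(-.0,-.177),(.18,.177),(.18,-.177))])
im=t['image'].copy(); cv2.imwrite('pics/d1.png',cv2.resize(im[215:265,290:350],(720,600),interpolation=cv2.INTER_NEAREST))
E
```

```text
[0.55770592 0.09394551]
0 [array([319. , 247.5]), array([318.6, 243.3]), array([318.1, 238.7])] [array([334.4, 219.9]), array([335.5, 186.3])]
0.05 [array([320.1, 249.9]), array([319.7, 245.9]), array([319.2, 241.4])] [array([332.9, 218.4]), array([333.9, 184.7])]
0.1 [array([320.9, 252.3]), array([320.5, 248.4]), array([320.1, 244. ])] [array([331.7, 216.8]), array([332.5, 183.1])]
0.15 [array([321.5, 254.7]), array([321.1, 250.8]), array([320.8, 246.5])] [array([330.6, 215.3]), array([331.4, 181.5])]
0.2 [array([321.8, 257. ]), array([321.5, 253.2]), array([321.2, 249. ])] [array([329.8, 213.8]), array([330.5, 179.9])]
0.34 [array([212.6, 212.9]), array([378.3, 206.4]), array([212. , 132.4]), array([373.8, 126.1])] [array([434.5, 161.8]), array([285.1, 190.6]), array([468.9, 219.9]), array([304.1, 255.4])]
0.36 [array([210.8, 210.9]), array([379.1, 204.3]), array([210.2, 129.2]), array([374.5, 122.8])] [array([436.2, 155.4]), array([284.5, 184.3]), array([471.3, 213.8]), array([303.7, 249.5])]
0.38 [array([208.8, 208.9]), array([379.9, 202.1]), array([208.3, 125.8]), array([375.3, 119.4])] [array([438. , 148.7]), array([283.9, 177.8]), array([473.9, 207.4]), array([303.4, 243.4])]
```

View pics/d1.png

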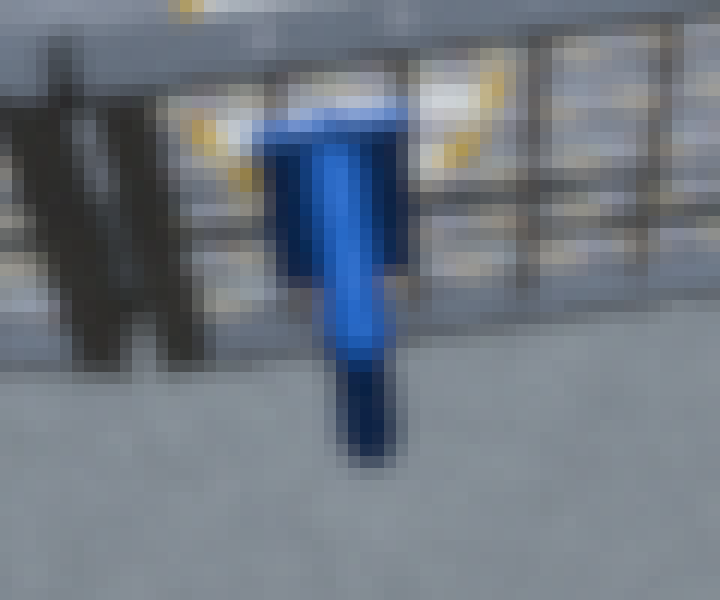

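play_rows:
  linear:
    - [0.018, -0.04, 0]
    - [0.019, -0.0405, 0]
    - [0.019, -0.0405, 0]
    - [0.019, -0.0405, 0]
    - [0.019, -0.0405, 0]
    - [0.019, -0.0405, 0]
    - [0.019, -0.0405, 0]
    - [0.019, -0.0405, 0]
    - [0.019, -0.0405, 0]
    - [0.019, -0.0405, 0]
    - [0.019, -0.0405, 0]
    - [0.018, -0.041, 0]
  twist: [2.3, 2.3, 2.3, 2.3, 2.3, 2.3, 2.3, 2.3, 2.3, 2.3, 2.3, 2.1]
  gripper: [-1, -1, -1, -1, -1, -1, -1, -1, -1, -1, -1, -1]
  newtons: 30

```text
t: 1.65
eef_pos: [0.415, 0.0288, 0.2189]
ee_rot: [[-0.13, 0.992, 0.001], [0.992, 0.13, 0.0], [-0.0, 0.001, -1.0]]
ft_force: [0.7, 1.3, 0.6]
opening: 0.0929
```

Run:
```python
from h import *
o=sensors.get_obs(); print(o['joints'],o['eef_pos'],o['ee_rot'],o['t'])
d=grab('scene','s1'); d=grab('top','t1')
```

```text
[-4.27273988e-02  1.01710690e-01  1.97302534e+00  9.08581142e-05
  1.06614477e+00 -1.74345481e+00] [0.41500822 0.02882155 0.21887969] [[-1.29522266e-01  9.91576256e-01  7.14608382e-04]
 [ 9.91576513e-01  1.29522264e-01  4.90527157e-05]
 [-4.39181872e-05  7.14942307e-04 -9.99999743e-01]] 1.65
```

View pics/s1.png

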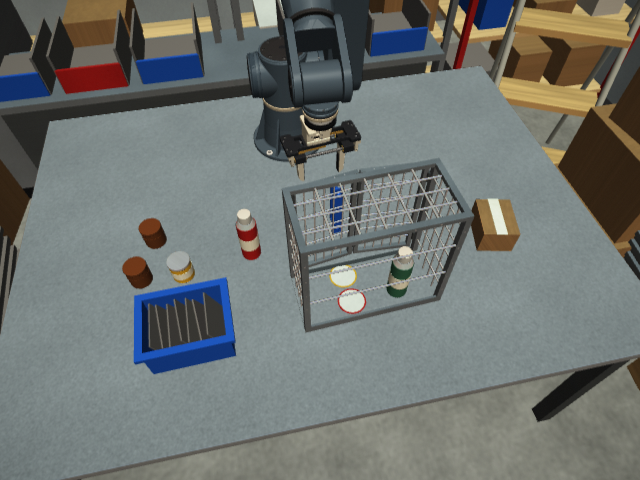

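View pics/t1.png

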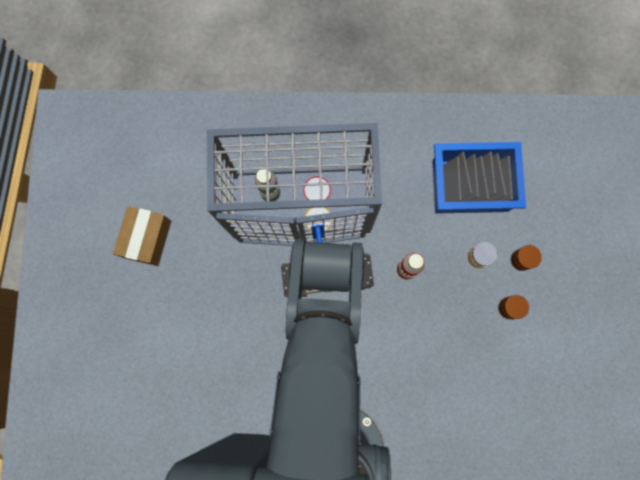

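play_rows:
  linear:
    - [0.02, 0.003, -0.003]
    - [0.02, 0.003, -0.003]
    - [0.02, 0.003, -0.004]
    - [0.018, 0.0036, -0.004]
    - [0, 0, 0]
  twist: [0, 0, 0, 0, 0]
  gripper: [-1, -1, -1, -1, -1]
  newtons: 20

```text
t: 2.25
eef_pos: [0.4933, 0.044, 0.2041]
ee_rot: [[-0.128, 0.992, -0.0], [0.992, 0.128, 0.0], [0.0, -0.0, -1.0]]
ft_force: [-0.6, 1.3, -0.1]
opening: 0.0929
```

Run:
```python
from h import *
d=grab('scene','s2'); t=grab('top','t2')
a=d['image'][110:260,260:410];b=t['image'][160:310,250:400]
cv2.imwrite('pics/c4.png',cv2.resize(np.hstack([a,b]),(800,400),interpolation=cv2.INTER_CUBIC))
```

```text
(no output)
```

View pics/c4.png

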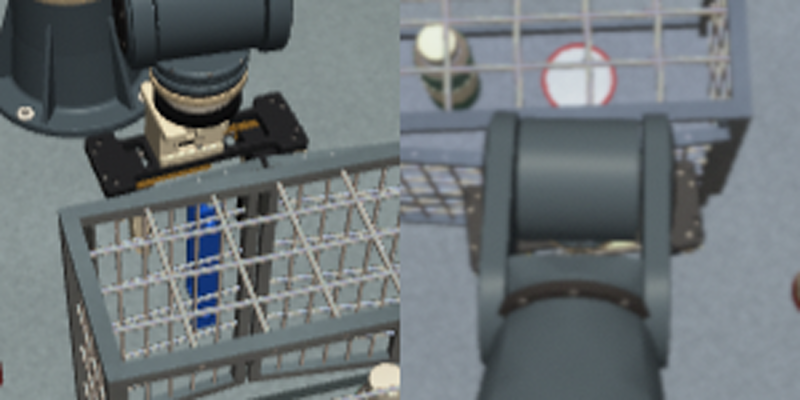

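play_rows:
  linear:
    - [0, 0, 0]
    - [0, 0, 0]
    - [0, 0, 0]
    - [0, 0, 0]
    - [0, 0, 0]
    - [0, 0, 0]
    - [0, 0, 0]
    - [0, 0, 0]
  twist: [0, 0, 0, 0, 0, 0, 0, 0]
  gripper: [1, 1, 1, 1, 1, 1, 1, 1]
  newtons: 15

```text
t: 3.15
eef_pos: [0.4925, 0.0433, 0.2046]
ee_rot: [[-0.128, 0.992, -0.0], [0.992, 0.128, -0.0], [-0.0, -0.0, -1.0]]
ft_force: [-0.7, -0.3, 0.5]
opening: 0.0335
```

Run:
```python
from h import *
p=np.array(sensors.get_obs()['eef_pos'])
# bar centre offset: along normal 5 mm outward of handle
from scipy.optimize import least_squares
def tcp(t): n=CR@np.array([np.cos(t),np.sin(t)]); return handle(t)-.005*n
for t in np.arange(.0,.21,.04): print(t.round(2),handle(t).round(4),tcp(t).round(4))
ts=np.linspace(.08,1.4,13); P=np.array([tcp(t) for t in ts]); print(P.round(3)); print(np.diff(P,axis=0).round(4))
```

```text
0.0 [0.508  0.0464] [0.503  0.0462]
0.04 [0.5032 0.0442] [0.4982 0.0438]
0.08 [0.4984 0.0424] [0.4934 0.0418]
0.12 [0.4937 0.041 ] [0.4888 0.0402]
0.16 [0.4891 0.0399] [0.4842 0.0389]
0.2 [0.4846 0.0392] [0.4797 0.0379]
[[0.493 0.042]
 [0.481 0.038]
 [0.469 0.037]
 [0.458 0.039]
 [0.449 0.044]
 [0.44  0.051]
 [0.433 0.06 ]
 [0.427 0.073]
 [0.423 0.087]
 [0.42  0.104]
 [0.419 0.122]
 [0.419 0.143]
 [0.421 0.164]]
[[-0.0126 -0.0037]
 [-0.0118 -0.0009]
 [-0.0108  0.0018]
 [-0.0097  0.0045]
 [-0.0085  0.0072]
 [-0.0072  0.0098]
 [-0.0058  0.0122]
 [-0.0043  0.0145]
 [-0.0028  0.0167]
 [-0.0012  0.0186]
 [ 0.0004  0.0203]
 [ 0.0019  0.0218]]
```

play_rows:
  linear:
    - [0, 0, 0]
    - [0, 0, 0]
    - [0, 0, 0]
    - [0, 0, 0]
    - [0, 0, 0]
  twist: [0, 0, 0, 0, 0]
  gripper: [1, 1, 1, 1, 1]
  newtons: 15

```text
t: 3.65
eef_pos: [0.493, 0.0417, 0.2046]
ee_rot: [[-0.128, 0.992, 0.001], [0.992, 0.128, -0.003], [-0.003, 0.001, -1.0]]
ft_force: [2.1, -11.7, -2.0]
opening: 0.0117
```

play_rows:
  linear:
    - [-0.0126, -0.005, 0]
    - [-0.0118, -0.0015, 0]
    - [-0.0108, 0.0018, 0]
    - [-0.0097, 0.0045, 0]
    - [-0.0085, 0.0072, 0]
    - [-0.0072, 0.0098, 0]
  twist: [6.3, 6.3, 6.3, 6.3, 6.3, 6.3]
  gripper: [1, 1, 1, 1, 1, 1]

```text
t: 4.25
eef_pos: [0.4334, 0.0608, 0.2048]
ee_rot: [[-0.712, 0.702, 0.005], [0.702, 0.712, 0.001], [-0.002, 0.004, -1.0]]
ft_force: [17.2, 6.1, -11.3]
opening: 0.0118
```

play_rows:
  linear:
    - [-0.0058, 0.0122, 0]
    - [-0.0043, 0.0145, 0]
    - [-0.0028, 0.0167, 0]
    - [-0.0012, 0.0186, 0]
    - [0.0004, 0.0203, 0]
    - [0.0019, 0.0218, 0]
    - [0, 0, 0]
  twist: [6.3, 6.3, 6.3, 6.3, 6.3, 6.3, 0]
  gripper: [1, 1, 1, 1, 1, 1, 1]

```text
t: 4.95
eef_pos: [0.4236, 0.1656, 0.2052]
ee_rot: [[-0.993, 0.117, 0.008], [0.117, 0.993, 0.0], [-0.008, 0.001, -1.0]]
ft_force: [21.9, -1.7, -9.8]
opening: 0.012
```

Run:
```python
from h import *
d=grab('scene','s3'); t=grab('top','t3')
print(sensors.get_obs()['joints'])
a=d['image'][80:300,210:510];b=t['image'][100:320,150:450]
cv2.imwrite('pics/c5.png',cv2.resize(np.vstack([a,b]),(600,600*440//300)[:2] if 0 else (409,600),interpolation=cv2.INTER_CUBIC))
```

```text
[ 2.69386785e-01  1.88659087e-01  1.90702650e+00 -1.82956507e-03
  1.03812824e+00 -2.74942731e+00]
```

View pics/c5.png

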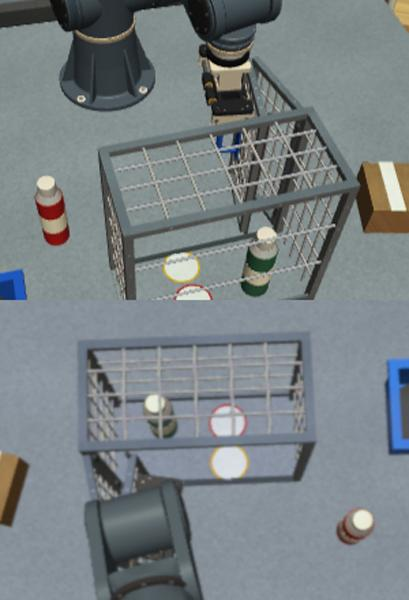

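play_rows:
  linear:
    - [0, 0, 0]
    - [0, 0, 0]
    - [0, 0, 0]
    - [0, 0, 0]
    - [-0.003, -0.025, 0]
    - [-0.003, -0.025, 0]
    - [-0.003, -0.025, 0]
    - [0, -0.03, 0]
  twist: [0, 0, 0, 0, 0, 0, 0, 0]
  gripper: [0.2, 0.2, 0.2, 0.2, 0.2, 0.2, 0.2, 0.2]

```text
t: 5.85
eef_pos: [0.408, 0.0803, 0.2039]
ee_rot: [[-0.989, 0.151, 0.004], [0.15, 0.988, -0.033], [-0.009, -0.032, -0.999]]
ft_force: [0.2, -0.5, -0.5]
opening: 0.0372
```

Run:
```python
from h import *
d=grab('scene','s4'); t=grab('top','t4')
print(sensors.get_obs()['joints'])
for a in (1.2,1.3,1.4): print(a,proj(t,cw(-.17*np.sin(a),.17-.17*np.cos(a),.33)),proj(t,cw(0,.17-.34*np.cos(a),.33)))
b=t['image'][100:320,150:450]
cv2.imwrite('pics/c5.png',cv2.resize(b,(800,586),interpolation=cv2.INTER_CUBIC))
```

```text
[ 0.10450599  0.12392885  1.98973726 -0.03912846  1.027338   -2.86543753]
1.2 [246.67008901 286.19844717] [274.04124015 211.53462253]
1.3 [239.05241064 289.04730712] [259.05665131 212.12367636]
1.4 [231.19663115 291.1313015 ] [243.64493564 212.72952082]
```

View pics/c5.png

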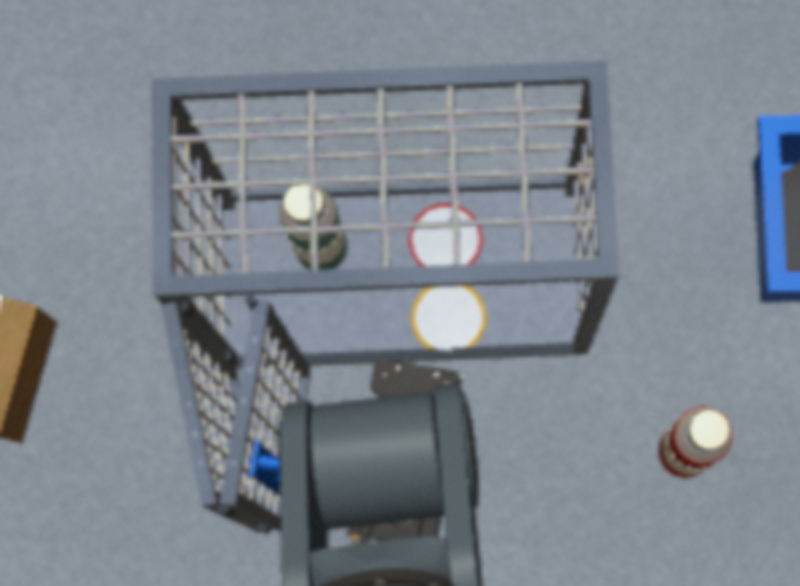

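play_rows:
  linear:
    - [0, -0.03, 0.015]
    - [0.005, -0.03, 0.02]
    - [0.01, -0.02, 0.02]
    - [0.01, -0.02, 0.02]
    - [0.01, -0.02, 0.02]
    - [0.01, -0.02, 0.02]
    - [0.012, -0.02, 0.02]
    - [0.012, -0.02, 0.02]
    - [0.012, -0.02, 0.02]
    - [0.012, -0.02, 0.02]
    - [0.012, -0.02, 0.02]
    - [0.013, -0.001, 0.001]
  twist: [-8, -8.3, -8.3, -8.3, -8.3, -8.3, -8.3, -8.3, -8.3, -8.3, -8.3, -7.5]
  gripper: [-1, -1, -1, -1, -1, -1, -1, -1, -1, -1, -1, -1]

```text
t: 7.15
eef_pos: [0.5276, -0.1612, 0.422]
ee_rot: [[0.3, 0.953, -0.029], [0.954, -0.3, -0.001], [-0.01, -0.028, -1.0]]
ft_force: [0.4, 0.6, -0.2]
opening: 0.0929
```

Run:
```python
from h import *
o=sensors.get_obs(); print(o['joints'].round(4) if hasattr(o['joints'],'round') else o['joints'],o['eef_pos'],np.array(o['ee_rot']).round(4))
```

```text
[-0.375   0.2465  1.304  -0.0115  1.6179 -1.6412] [ 0.52764407 -0.16116273  0.42202388] [[ 3.001e-01  9.535e-01 -2.910e-02]
 [ 9.539e-01 -3.003e-01 -9.000e-04]
 [-9.600e-03 -2.750e-02 -9.996e-01]]
```

play_rows:
  linear:
    - [0.038, -0.012, 0]
    - [0.038, -0.012, 0]
    - [0.038, -0.012, 0]
    - [0.038, -0.012, 0]
    - [0.038, -0.012, 0]
    - [0.024, -0.007, 0]
    - [0.024, -0.007, 0]
    - [0.024, -0.007, 0]
  twist: [0, 0, 0, 0, 0, 0, 0, 0]
  gripper: [-1, -1, -1, -1, -1, -1, -1, -1]

```text
t: 7.95
eef_pos: [0.7762, -0.236, 0.4157]
ee_rot: [[0.293, 0.956, -0.027], [0.956, -0.293, -0.001], [-0.009, -0.025, -1.0]]
ft_force: [0.7, -0.3, 1.0]
opening: 0.0927
```

Run:
```python
from h import *
o=sensors.get_obs(); print(np.array(o['joints']).round(4),o['eef_pos'],np.array(o['ee_rot']).round(4))
```

```text
[-0.349   1.0252  0.0272 -0.0119  2.1141 -1.6288] [ 0.77615197 -0.23599894  0.41570218] [[ 0.2926  0.9558 -0.027 ]
 [ 0.9562 -0.2928 -0.0011]
 [-0.0089 -0.0255 -0.9996]]
```

play_rows:
  linear:
    - [0.03, -0.009, 0]
    - [0.03, -0.009, 0]
    - [0.03, -0.009, 0]
    - [0.03, -0.009, 0]
  twist: [0, 0, 0, 0]
  gripper: [-1, -1, -1, -1]

```text
t: 8.35
eef_pos: [0.8137, -0.2481, 0.3753]
ee_rot: [[0.293, 0.955, 0.038], [0.956, -0.292, -0.021], [-0.009, 0.042, -0.999]]
ft_force: [0.4, 0.3, -0.2]
opening: 0.0933
```

Run:
```python
from h import *
o=sensors.get_obs(); print(np.array(o['joints']).round(4),o['eef_pos'],np.array(o['ee_rot']).round(4))
```

```text
[-0.3483  1.0806  0.0142 -0.0078  2.0042 -1.6253] [ 0.81368099 -0.24810237  0.37529481] [[ 0.2931  0.9553  0.0376]
 [ 0.956  -0.2925 -0.0212]
 [-0.0092  0.0422 -0.9991]]
```

play_rows:
  linear:
    - [0.042, -0.013, 0.022]
    - [0.042, -0.013, 0.022]
    - [0.042, -0.013, 0.022]
    - [0.042, -0.013, 0.022]
    - [0.042, -0.013, 0.022]
    - [0.042, -0.013, 0.022]
  twist: [0, 0, 0, 0, 0, 0]
  gripper: [-1, -1, -1, -1, -1, -1]

```text
t: 8.95
eef_pos: [0.8509, -0.2613, 0.397]
ee_rot: [[0.293, 0.935, 0.199], [0.956, -0.285, -0.071], [-0.009, 0.211, -0.977]]
ft_force: [-0.2, -0.9, 0.7]
opening: 0.0929
```

Run:
```python
from h import *
o=sensors.get_obs(); print(np.array(o['joints']).round(4),o['eef_pos'],np.array(o['ee_rot']).round(4))
```

```text
[-0.3509  1.0624  0.0129  0.0023  1.8533 -1.6242] [ 0.85086975 -0.26126082  0.39702686] [[ 0.2932  0.9351  0.1993]
 [ 0.956  -0.2847 -0.0706]
 [-0.0093  0.2112 -0.9774]]
```

play_rows:
  linear:
    - [0.041, -0.014, 0.024]
    - [0.041, -0.014, 0.024]
    - [0.041, -0.014, 0.024]
    - [0.041, -0.014, 0.024]
    - [0.041, -0.014, 0.024]
    - [0.041, -0.014, 0.024]
    - [0.041, -0.014, 0.024]
    - [0.041, -0.014, 0.024]
    - [0.041, -0.014, 0.024]
  twist: [0, 0, 0, 0, 0, 0, 0, 0, 0]
  gripper: [-1, -1, -1, -1, -1, -1, -1, -1, -1]

```text
t: 9.85
eef_pos: [0.9044, -0.289, 0.4427]
ee_rot: [[0.294, 0.849, 0.439], [0.956, -0.256, -0.146], [-0.011, 0.462, -0.887]]
ft_force: [-0.3, 0.1, 0.9]
opening: 0.0928
```

Run:
```python
from h import *
o=sensors.get_obs(); print(np.array(o['joints']).round(4),o['eef_pos'],np.array(o['ee_rot']).round(4))
```

```text
[-0.3642  1.0375  0.0129  0.0203  1.6106 -1.6336] [ 0.90439551 -0.28895986  0.44267744] [[ 0.294   0.849   0.439 ]
 [ 0.9557 -0.2556 -0.1456]
 [-0.0114  0.4624 -0.8866]]
```

```bash
cat > kin.py <<'E'
import numpy as np
from scipy.optimize import least_squares
D=[([1.136,.351,1.652,0,1.139,-.085],[.18836,.51643,.21816]),
([-.0427274,.101711,1.973025,0,1.066145,-1.74345],[.415008,.028822,.21888]),
([.269387,.188659,1.907027,-.0018,1.038128,-2.749],[.4236,.1656,.2052]),
([-.375,.2465,1.304,-.0115,1.6179,-1.6412],[.52764,-.16116,.42202]),
([-.349,1.0252,.0272,-.0119,2.1141,-1.6288],[.77615,-.236,.4157]),
([-.3483,1.0806,.0142,-.0078,2.0042,-1.6253],[.81368,-.2481,.37529]),
([-.3509,1.0624,.0129,.0023,1.8533,-1.6242],[.85087,-.26126,.39703]),
([-.3642,1.0375,.0129,.0203,1.6106,-1.6336],[.9044,-.28896,.44268])]
def f(p):
    L1,L2,H,Lw,off,a,c=p; e=[]
    for q,x in D:
        r=np.sqrt(x[0]**2+x[1]**2-off**2); A=q[1];B=A+q[2];G=B+q[4]
        e+=[L1*np.sin(A)+L2*np.sin(B)+Lw*np.sin(G)+a+c*np.cos(G)*0-r, H+L1*np.cos(A)+L2*np.cos(B)+Lw*np.cos(G)-x[2], .1*(np.arctan2(x[1],x[0])-np.arcsin(off/np.hypot(x[0],x[1]))-q[0])]
    return e
s=least_squares(f,[.5,.414,.174,.25,.0466,0,0]); 
if __name__=='__main__': print(s.x.round(4),np.abs(s.fun).max())
E
python3 kin.py
```

```text
[ 0.5335  0.4621  0.1952  0.2862  0.0449 -0.0447  0.    ] 0.013870221995143206
```

```bash
cat > kin.py <<'E'
import numpy as np
from scipy.optimize import least_squares
exec(open('kind.py').read())
def T(a,d,al,th):
    c,s=np.cos(th),np.sin(th);ca,sa=np.cos(al),np.sin(al)
    return np.array([[c,-s*ca,s*sa,a*c],[s,c*ca,-c*sa,a*s],[0,sa,ca,d],[0,0,0,1]])
def fk(p,q):
    # frame: base z rot, then pitch chain with roll q4
    L1,L2,H,Lw,off,e,a=p
    from scipy.spatial.transform import Rotation as R
    ry=lambda t:R.from_euler('y',t).as_matrix(); rz=lambda t:R.from_euler('z',t).as_matrix()
    M=rz(q[0]); x=M@np.array([a,off,H])
    M=M@ry(q[1]); x=x+M@[0,0,L1]
    M=M@ry(q[2]); x=x+M@[e,0,L2]
    M=M@rz(q[3]); M=M@ry(q[4]); x=x+M@[0,0,Lw]
    return x,M
def f(p): return np.concatenate([fk(p,q)[0]-np.array(x) for q,x in D])
s=least_squares(f,[.5,.414,.174,.25,.0466,0,0]); P=s.x
if __name__=='__main__': print(P.round(4)); print((s.fun.reshape(-1,3)*1000).round(1))
E
cat > kind.py <<'E'
D=[([1.136,.351,1.652,0,1.139,-.085],[.18836,.51643,.21816]),
([-.0427274,.101711,1.973025,0,1.066145,-1.74345],[.415008,.028822,.21888]),
([.10450599,.12392885,1.98973726,-.03912846,1.027338,-2.8654],[.408,.0803,.2039]),
([-.375,.2465,1.304,-.0115,1.6179,-1.6412],[.52764,-.16116,.42202]),
([-.349,1.0252,.0272,-.0119,2.1141,-1.6288],[.77615,-.236,.4157]),
([-.3483,1.0806,.0142,-.0078,2.0042,-1.6253],[.81368,-.2481,.37529]),
([-.3509,1.0624,.0129,.0023,1.8533,-1.6242],[.85087,-.26126,.39703]),
([-.3642,1.0375,.0129,.0203,1.6106,-1.6336],[.9044,-.28896,.44268])]
E
python3 kin.py
```

```text
[0.4871 0.4378 0.259  0.2775 0.0465 0.0409 0.    ]
[[ 0.2 -0.   0.2]
 [-0.1  0.  -0. ]
 [ 0.1 -0.1 -0.1]
 [ 0.   0.  -0.1]
 [ 0.   0.1  0. ]
 [ 0.   0.1 -0. ]
 [ 0.   0.  -0. ]
 [-0.   0.   0.1]]
```

```bash
cat > ik.py <<'E'
from kin import *
L1,L2,H,Lw,off,e,_=P
L2e=np.hypot(L2,e); de=np.arctan2(e,L2)
def plan(rg,zg,phi,back=.019):
    # grasp point rg,zg; tilt phi rad from down
    Lg=Lw-back
    rw=rg-Lg*np.sin(phi); zw=zg+Lg*np.cos(phi)
    x,y=rw,zw-H; d=np.hypot(x,y)
    c=(d*d-L1**2-L2e**2)/(2*L1*L2e)
    if abs(c)>1: return None
    k=np.arccos(c); J3=k-de
    A=np.arctan2(x,y)-np.arctan2(L2e*np.sin(k),L1+L2e*np.cos(k))
    J5=np.pi-phi-A-J3
    return rw,zw,A,J3,J5
E
python3 - <<'E'
from ik import *
R0=.560
for ph in (25,30,35,40,45,50):
  for cx in(.06,.09,.11,.125):
    q=plan(R0+cx,.121,np.radians(ph)); rw,zw=q[:2]
    print(ph,cx,'wrist',round(rw-R0,3),round(zw,3),'J5',round(q[4],3),'dist',round(np.hypot(rw-R0,zw-.34),3))
E
```

```text
25 0.06 wrist -0.049 0.355 J5 0.361 dist 0.052
25 0.09 wrist -0.019 0.355 J5 0.396 dist 0.025
25 0.11 wrist 0.001 0.355 J5 0.42 dist 0.015
25 0.125 wrist 0.016 0.355 J5 0.439 dist 0.022
30 0.06 wrist -0.069 0.345 J5 0.228 dist 0.069
30 0.09 wrist -0.039 0.345 J5 0.263 dist 0.04
30 0.11 wrist -0.019 0.345 J5 0.287 dist 0.02
30 0.125 wrist -0.004 0.345 J5 0.306 dist 0.006
35 0.06 wrist -0.088 0.333 J5 0.091 dist 0.089
35 0.09 wrist -0.058 0.333 J5 0.127 dist 0.059
35 0.11 wrist -0.038 0.333 J5 0.151 dist 0.039
35 0.125 wrist -0.023 0.333 J5 0.17 dist 0.024
40 0.06 wrist -0.106 0.319 J5 -0.049 dist 0.108
40 0.09 wrist -0.076 0.319 J5 -0.013 dist 0.079
40 0.11 wrist -0.056 0.319 J5 0.013 dist 0.06
40 0.125 wrist -0.041 0.319 J5 0.032 dist 0.046
45 0.06 wrist -0.123 0.304 J5 -0.194 dist 0.128
45 0.09 wrist -0.093 0.304 J5 -0.155 dist 0.1
45 0.11 wrist -0.073 0.304 J5 -0.129 dist 0.081
45 0.125 wrist -0.058 0.304 J5 -0.109 dist 0.068
50 0.06 wrist -0.138 0.287 J5 -0.342 dist 0.148
50 0.09 wrist -0.108 0.287 J5 -0.301 dist 0.12
50 0.11 wrist -0.088 0.287 J5 -0.273 dist 0.103
50 0.125 wrist -0.073 0.287 J5 -0.252 dist 0.09
```

play_rows:
  linear:
    - [0.041, -0.015, 0.024]
    - [0.041, -0.015, 0.024]
    - [0.041, -0.015, 0.024]
  twist: [0, 0, 0]
  gripper: [-1, -1, -1]

```text
t: 10.15
eef_pos: [0.9226, -0.3003, 0.4569]
ee_rot: [[0.295, 0.806, 0.513], [0.955, -0.241, -0.17], [-0.013, 0.54, -0.841]]
ft_force: [0.9, 0.3, -0.5]
opening: 0.0928
```

```bash
cat > st.py <<'E'
from h import *
o=sensors.get_obs(); R=np.array(o['ee_rot']); p=np.array(o['eef_pos'])
print('t',o['t'],'J',np.array(o['joints']).round(3),'tcp',p.round(4),'grasp',(p-.019*R[:,2]).round(4))
print('phi',np.degrees(np.arccos(-R[2,2])).round(2),'tiltaz',np.degrees(np.arctan2(R[1,2],R[0,2])).round(2),'jawaz',np.degrees(np.arctan2(R[1,0],R[0,0])).round(2),'jawz',R[2,0].round(4),'F',np.array(o['ft_force']).round(1),'open',o['opening'])
E
python3 st.py
python3 - <<'E'
from ik import *
for ph in(30,32,33,34):
  for r,z,b in((.505,.115,.019),(.505,.215,.019),(.44,.2,.019),(.40,.2,.019),(.635,.121,.019),(.658,.04,0),(.63,.04,0),(.6,.04,0)):
    q=plan(r,z,np.radians(ph),b); print(ph,r,z,None if q is None else np.round(q,3))
E
```

```text
t 10.15 J [-0.371  1.036  0.013  0.028  1.522 -1.639] tcp [ 0.9226 -0.3003  0.4569] grasp [ 0.9129 -0.2971  0.4728]
phi 32.73 tiltaz -18.29 jawaz 72.85 jawz -0.0127 F [ 0.9  0.3 -0.5] open 0.09281485065984733
30 0.505 0.115 [0.376 0.339 0.328 2.199 0.091]
30 0.505 0.215 [0.376 0.439 0.119 2.121 0.378]
30 0.44 0.2 [0.311 0.424 0.023 2.276 0.318]
30 0.4 0.2 [ 0.271  0.424 -0.06   2.357  0.321]
30 0.635 0.121 [0.506 0.345 0.494 1.879 0.245]
30 0.658 0.04 [0.519 0.28  0.628 1.862 0.128]
30 0.63 0.04 [0.491 0.28  0.596 1.934 0.088]
30 0.6 0.04 [0.461 0.28  0.562 2.01  0.046]
32 0.505 0.115 [0.368 0.334 0.328 2.22  0.035]
32 0.505 0.215 [0.368 0.434 0.113 2.143 0.327]
32 0.44 0.2 [0.303 0.419 0.018 2.297 0.268]
32 0.4 0.2 [ 0.263  0.419 -0.066  2.378  0.271]
32 0.635 0.121 [0.498 0.34  0.491 1.901 0.191]
32 0.658 0.04 [0.511 0.275 0.628 1.884 0.071]
32 0.63 0.04 [0.483 0.275 0.596 1.956 0.031]
32 0.6 0.04 [ 0.453  0.275  0.564  2.031 -0.012]
33 0.505 0.115 [0.364 0.332 0.329 2.23  0.006]
33 0.505 0.215 [0.364 0.432 0.111 2.154 0.301]
33 0.44 0.2 [0.299 0.417 0.016 2.308 0.242]
33 0.4 0.2 [ 0.259  0.417 -0.069  2.389  0.246]
33 0.635 0.121 [0.494 0.338 0.49  1.912 0.164]
33 0.658 0.04 [0.507 0.273 0.628 1.895 0.043]
33 0.63 0.04 [0.479 0.273 0.597 1.966 0.002]
33 0.6 0.04 [ 0.449  0.273  0.565  2.041 -0.041]
34 0.505 0.115 [ 0.36   0.329  0.331  2.24  -0.022]
34 0.505 0.215 [0.36  0.429 0.108 2.165 0.275]
34 0.44 0.2 [0.295 0.414 0.014 2.318 0.216]
34 0.4 0.2 [ 0.255  0.414 -0.071  2.399  0.22 ]
34 0.635 0.121 [0.49  0.335 0.49  1.922 0.136]
34 0.658 0.04 [0.503 0.27  0.629 1.905 0.014]
34 0.63 0.04 [ 0.475  0.27   0.598  1.977 -0.027]
34 0.6 0.04 [ 0.445  0.27   0.567  2.052 -0.071]
```

play_rows:
  linear:
    - [-0.03, 0.008, 0]
    - [-0.037, 0.01, -0.01]
    - [-0.038, 0.01, -0.02]
    - [-0.038, 0.01, -0.02]
    - [-0.038, 0.01, -0.02]
    - [-0.038, 0.01, -0.02]
    - [-0.038, 0.01, -0.02]
    - [-0.038, 0.01, -0.02]
    - [-0.038, 0.01, -0.02]
    - [-0.038, 0.01, -0.02]
    - [-0.036, 0.006, -0.02]
    - [-0.036, 0.006, -0.02]
  twist: [-0.7, -0.7, -0.7, -0.7, -0.7, -0.7, -0.7, -0.7, -0.7, -0.7, -0.8, -0.8]
  gripper: [-1, -1, -1, -1, -1, -1, -1, -1, -1, -1, -1, -1]

```text
t: 11.35
eef_pos: [0.5402, -0.2075, 0.2674]
ee_rot: [[0.418, 0.767, 0.486], [0.908, -0.346, -0.235], [-0.012, 0.54, -0.841]]
ft_force: [0.1, -0.8, -0.3]
opening: 0.093
```

```bash
python3 st.py
```

```text
t 11.35 J [-0.446  0.122  1.937 -0.005  0.511 -1.585] tcp [ 0.5402 -0.2075  0.2674] grasp [ 0.531  -0.203   0.2834]
phi 32.7 tiltaz -25.83 jawaz 65.26 jawz -0.0122 F [ 0.1 -0.8 -0.3] open 0.09302588109389669
```

play_rows:
  linear:
    - [-0.03, 0.008, -0.01]
    - [-0.0295, 0.008, -0.015]
    - [0, 0, -0.02]
    - [0, 0, 0]
  twist: [-0.5, -0.5, 0, 0]
  gripper: [-1, -1, -1, -1]

```text
t: 11.75
eef_pos: [0.4811, -0.1915, 0.2213]
ee_rot: [[0.434, 0.763, 0.479], [0.901, -0.36, -0.242], [-0.012, 0.537, -0.843]]
ft_force: [0.3, -0.6, 0.4]
opening: 0.0934
```

```bash
python3 st.py
python3 - <<'E'
from h import *
s=grab('scene','s5');t=grab('top','t5')
a=s['image'][100:300,170:340];b=t['image'][180:380,330:500]
cv2.imwrite('pics/c6.png',cv2.resize(np.hstack([a,b]),(800,470),interpolation=cv2.INTER_CUBIC))
print(proj(t,[.4715,-.187,.175]),proj(s,[.4715,-.187,.175]))
E
```

```text
t 11.75 J [-4.690e-01  7.300e-02  2.123e+00  1.000e-03  3.780e-01 -1.595e+00] tcp [ 0.4811 -0.1915  0.2213] grasp [ 0.4719 -0.1869  0.2373]
phi 32.49 tiltaz -26.82 jawaz 64.27 jawz -0.0122 F [ 0.3 -0.6  0.4] open 0.09336779191710165
[416.26832883 261.0131235 ] [243.59671409 213.94686681]
```

View pics/c6.png

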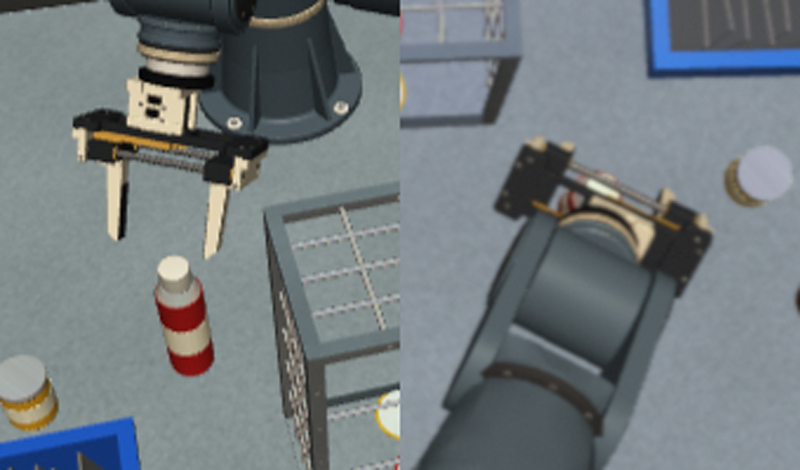

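play_rows:
  linear:
    - [0, 0, -0.02]
    - [0, 0, -0.02]
    - [0, 0, -0.02]
    - [0, 0, -0.02]
    - [0, 0, -0.02]
    - [0, 0, -0.01]
    - [0, 0, 0]
  twist: [0, 0, 0, 0, 0, 0, 0]
  gripper: [-1, -1, -1, -1, -1, -1, -1]

```text
t: 12.55
eef_pos: [0.4832, -0.1922, 0.1146]
ee_rot: [[0.434, 0.764, 0.478], [0.901, -0.361, -0.241], [-0.012, 0.535, -0.845]]
ft_force: [0.7, 0.1, -0.2]
opening: 0.0934
```

```bash
python3 st.py
```

```text
t 12.55 J [-0.468  0.294  2.209  0.004  0.073 -1.598] tcp [ 0.4832 -0.1922  0.1146] grasp [ 0.4741 -0.1876  0.1307]
phi 32.35 tiltaz -26.81 jawaz 64.3 jawz -0.0122 F [ 0.7  0.1 -0.2] open 0.09338794195720804
```

play_rows:
  linear:
    - [-0.002, 0.001, -0.004]
    - [-0.001, 0, -0.006]
    - [0, 0, 0]
  twist: [0, 0, 0]
  gripper: [-1, -1, -1]

```text
t: 12.85
eef_pos: [0.4815, -0.1918, 0.111]
ee_rot: [[0.434, 0.767, 0.472], [0.901, -0.362, -0.239], [-0.012, 0.529, -0.848]]
ft_force: [0.9, -0.4, 0.4]
opening: 0.0932
```

```bash
python3 st.py
```

```text
t 12.85 J [-0.469  0.3    2.211  0.007  0.072 -1.601] tcp [ 0.4815 -0.1918  0.111 ] grasp [ 0.4725 -0.1873  0.1271]
phi 31.95 tiltaz -26.83 jawaz 64.29 jawz -0.0122 F [ 0.9 -0.4  0.4] open 0.09317395256234974
```

play_rows:
  linear:
    - [-0.001, 0, -0.006]
    - [0, 0, -0.004]
    - [0, 0, 0]
    - [0, 0, 0]
    - [0, 0, 0]
    - [0, 0, 0]
    - [0, 0, 0]
    - [0, 0, 0]
    - [0, 0, 0]
    - [0, 0, 0]
    - [0, 0, 0]
  twist: [0, 0, 0, 0, 0, 0, 0, 0, 0, 0, 0]
  gripper: [-1, -1, 1, 1, 1, 1, 1, 1, 1, 1, 1]
  newtons: 25

```text
t: 13.95
eef_pos: [0.4817, -0.1921, 0.1056]
ee_rot: [[0.434, 0.772, 0.465], [0.901, -0.364, -0.235], [-0.012, 0.521, -0.853]]
ft_force: [-0.4, 0.6, 0.0]
opening: 0.0534
```

```bash
python3 st.py
python3 - <<'E'
from h import *
s=grab('scene','s6');t=grab('top','t6')
a=s['image'][120:280,190:330];b=t['image'][180:340,340:480]
cv2.imwrite('pics/c7.png',cv2.resize(np.hstack([a,b]),(800,457),interpolation=cv2.INTER_CUBIC))
E
```

```text
t 13.95 J [-0.47   0.313  2.208  0.01   0.072 -1.605] tcp [ 0.4817 -0.1921  0.1056] grasp [ 0.4728 -0.1876  0.1218]
phi 31.44 tiltaz -26.83 jawaz 64.3 jawz -0.0121 F [-0.4  0.6  0. ] open 0.05341362017365013
```

View pics/c7.png

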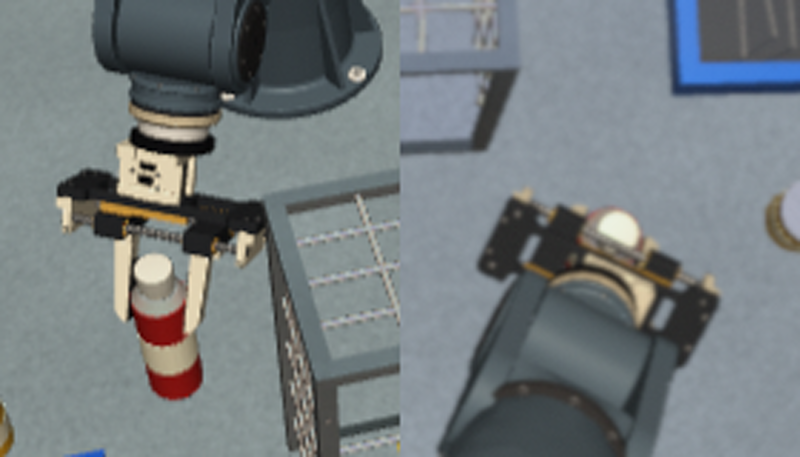

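play_rows:
  linear:
    - [0, 0, 0.015]
    - [0, 0, 0.015]
    - [-0.01, 0.01, 0.01]
    - [-0.015, 0.03, 0]
    - [-0.015, 0.035, 0]
    - [-0.004, 0.035, 0]
    - [0, 0.035, 0]
    - [0.003, 0.035, 0]
    - [0.004, 0.035, 0]
    - [0.004, 0.02, 0]
    - [0, 0, 0]
  twist: [0, 0, 0, 3.4, 4, 4, 4, 4, 4, 4, 0]
  gripper: [1, 1, 1, 1, 1, 1, 1, 1, 1, 1, 1]

```text
t: 15.15
eef_pos: [0.4482, 0.0444, 0.1451]
ee_rot: [[-0.034, 0.853, 0.52], [0.999, 0.035, 0.007], [-0.012, 0.52, -0.854]]
ft_force: [0.2, -0.4, -5.0]
opening: 0.0537
```

```bash
python3 st.py
python3 - <<'E'
from h import *
s=grab('scene','s7');t=grab('top','t7')
a=s['image'][80:300,210:460];b=t['image'][130:350,220:470]
cv2.imwrite('pics/c8.png',cv2.resize(np.hstack([a,b]),(800,352),interpolation=cv2.INTER_CUBIC))
E
```

```text
t 15.15 J [-0.014  0.107  2.334  0.094  0.154 -1.711] tcp [0.4482 0.0444 0.1451] grasp [0.4383 0.0443 0.1614]
phi 31.35 tiltaz 0.81 jawaz 91.94 jawz -0.012 F [ 0.2 -0.4 -5. ] open 0.05371833079008653
```

View pics/c8.png

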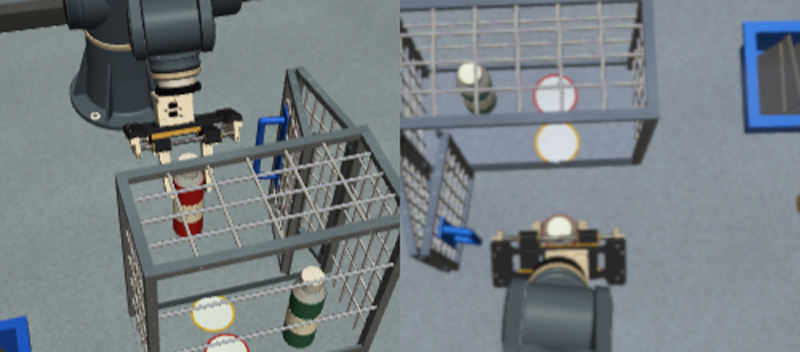

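play_rows:
  linear:
    - [0.028, 0.002, -0.004]
    - [0.028, 0.001, -0.004]
    - [0.028, 0.001, -0.004]
    - [0.028, 0.001, -0.004]
    - [0.028, 0.001, -0.003]
    - [0.028, 0.001, -0.003]
    - [0.018, 0.001, -0.002]
    - [0.009, 0, 0]
    - [0, 0, 0]
  twist: [0, 0, 0, 0, 0, 0, 0, 0, 0]
  gripper: [1, 1, 1, 1, 1, 1, 1, 1, 1]

```text
t: 16.15
eef_pos: [0.6438, 0.05, 0.1212]
ee_rot: [[-0.028, 0.853, 0.521], [1.0, 0.03, 0.004], [-0.012, 0.521, -0.854]]
ft_force: [-1.5, 0.5, -5.2]
opening: 0.0538
```

```bash
python3 st.py
python3 - <<'E'
from h import *
s=grab('scene','s8');t=grab('top','t8')
a=s['image'][100:320,220:470];b=t['image'][110:330,220:470]
cv2.imwrite('pics/c9.png',cv2.resize(np.hstack([a,b]),(800,352),interpolation=cv2.INTER_CUBIC))
E
```

```text
t 16.15 J [ 0.005  0.461  1.89   0.008  0.242 -1.605] tcp [0.6438 0.05   0.1212] grasp [0.6339 0.0499 0.1374]
phi 31.4 tiltaz 0.47 jawaz 91.61 jawz -0.0121 F [-1.5  0.5 -5.2] open 0.053836929431769744
```

View pics/c9.png

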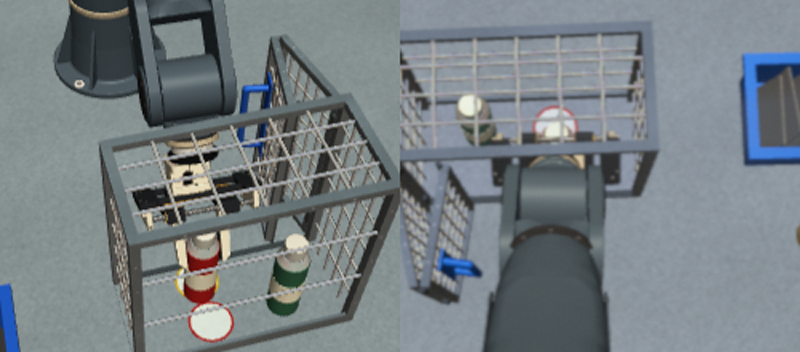

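play_rows:
  linear:
    - [0, 0, -0.004]
    - [0, 0, -0.003]
    - [0, 0, -0.002]
    - [0, 0, 0]
  twist: [0, 0, 0, 0]
  gripper: [1, 1, 1, 1]

```text
t: 16.65
eef_pos: [0.6434, 0.0509, 0.1123]
ee_rot: [[-0.03, 0.853, 0.521], [0.999, 0.032, 0.005], [-0.012, 0.521, -0.853]]
ft_force: [0.6, -0.0, -5.1]
opening: 0.0539
```

```bash
python3 st.py
```

```text
t 16.65 J [ 0.006  0.476  1.895  0.009  0.222 -1.607] tcp [0.6434 0.0509 0.1123] grasp [0.6335 0.0508 0.1285]
phi 31.41 tiltaz 0.57 jawaz 91.7 jawz -0.0121 F [ 0.6 -0.  -5.1] open 0.0538785458506388
```

play_rows:
  linear:
    - [0, 0, -0.001]
    - [0, 0, -0.001]
    - [0, 0, 0]
  twist: [0, 0, 0]
  gripper: [1, 1, 1]

```text
t: 16.95
eef_pos: [0.6447, 0.0509, 0.1121]
ee_rot: [[-0.03, 0.851, 0.524], [0.999, 0.032, 0.005], [-0.012, 0.524, -0.851]]
ft_force: [-4.6, 0.7, 6.1]
opening: 0.0534
```

```bash
python3 st.py
```

```text
t 16.95 J [ 0.006  0.478  1.894  0.01   0.217 -1.607] tcp [0.6447 0.0509 0.1121] grasp [0.6348 0.0508 0.1283]
phi 31.63 tiltaz 0.57 jawaz 91.7 jawz -0.0121 F [-4.6  0.7  6.1] open 0.053431046168879885
```

play_rows:
  linear:
    - [0, 0, 0]
    - [0, 0, 0]
    - [0, 0, 0]
    - [0, 0, 0]
    - [0, 0, 0]
    - [0, 0, 0]
    - [-0.02, 0, 0]
    - [-0.025, 0, 0]
    - [-0.03, 0, 0]
    - [0, 0, 0]
  twist: [0, 0, 0, 0, 0, 0, 0, 0, 0, 0]
  gripper: [-1, -1, -1, -1, -1, -1, -1, -1, -1, -1]

```text
t: 17.95
eef_pos: [0.5656, 0.051, 0.1099]
ee_rot: [[-0.03, 0.854, 0.519], [0.999, 0.032, 0.005], [-0.012, 0.519, -0.855]]
ft_force: [1.4, 0.7, 0.4]
opening: 0.0928
```

```bash
python3 st.py
python3 - <<'E'
from h import *
s=grab('scene','s9');t=grab('top','t9')
im=s['image'];h=cv2.cvtColor(im,cv2.COLOR_BGR2HSV)
a=im[200:330,280:440]
cv2.imwrite('pics/c10.png',cv2.resize(a,(738,600),interpolation=cv2.INTER_CUBIC))
print([proj(s,cw(.075,-.045,z)).round(1) for z in(.006,.181)])
E
```

```text
t 17.95 J [ 0.007  0.373  2.087  0.011  0.137 -1.608] tcp [0.5656 0.051  0.1099] grasp [0.5557 0.0509 0.1261]
phi 31.27 tiltaz 0.58 jawaz 91.71 jawz -0.012 F [1.4 0.7 0.4] open 0.0928140486548793
[array([346. , 284.7]), array([349. , 247.1])]
```

View pics/c10.png

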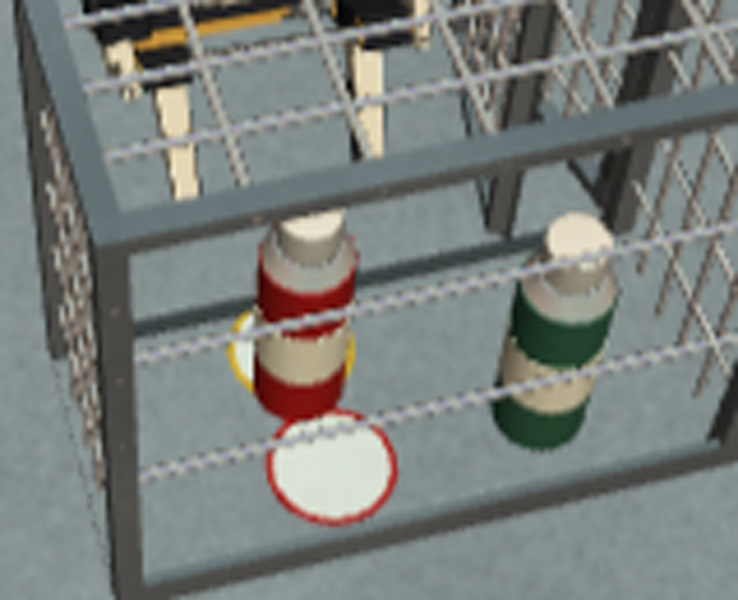

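play_rows:
  linear:
    - [0, 0, 0]
    - [0, 0, 0]
    - [0, 0, 0]
    - [0, 0, 0]
    - [0, 0, 0]
    - [0, 0, 0]
    - [0, 0, 0]
    - [0, 0, 0]
    - [0.015, -0.0005, 0]
    - [0.01, 0, -0.005]
  twist: [0, 0, 0, 0, 0, 0, 0, 0, 0, 0]
  gripper: [0.355, 0.355, 0.355, 0.355, 0.355, 0.355, 0.355, 0.355, 0.355, 0.355]

```text
t: 19.05
eef_pos: [0.5948, 0.0504, 0.1062]
ee_rot: [[-0.03, 0.852, 0.523], [0.999, 0.032, 0.005], [-0.012, 0.523, -0.852]]
ft_force: [-0.0, -0.5, -0.2]
opening: 0.0304
```

play_rows:
  linear:
    - [0, 0, -0.012]
    - [0, 0, -0.012]
    - [0, 0, -0.012]
    - [0, 0, -0.01]
  twist: [0, 0, 0, 0]
  gripper: [0.355, 0.355, 0.355, 0.355]

```text
t: 19.45
eef_pos: [0.595, 0.0506, 0.0626]
ee_rot: [[-0.03, 0.86, 0.51], [0.999, 0.032, 0.005], [-0.012, 0.51, -0.86]]
ft_force: [-0.4, -0.1, -0.1]
opening: 0.03
```

```bash
python3 st.py
```

```text
t 19.45 J [ 0.006  0.509  2.026  0.03   0.072 -1.627] tcp [0.595  0.0506 0.0626] grasp [0.5853 0.0505 0.0789]
phi 30.66 tiltaz 0.58 jawaz 91.71 jawz -0.0117 F [-0.4 -0.1 -0.1] open 0.030005299383685444
```

play_rows:
  linear:
    - [0, 0, -0.008]
    - [0, 0, -0.008]
    - [0.004, 0, -0.006]
    - [0, 0, 0]
  twist: [0, 0, 0, 0]
  gripper: [0.355, 0.355, 0.355, 0.355]

```text
t: 19.85
eef_pos: [0.6046, 0.0509, 0.0494]
ee_rot: [[-0.03, 0.865, 0.501], [0.999, 0.032, 0.005], [-0.011, 0.501, -0.866]]
ft_force: [-1.4, -0.6, -0.5]
opening: 0.0301
```

```bash
python3 st.py
python3 - <<'E'
from h import *
s=grab('scene','s10')
cv2.imwrite('pics/c11.png',cv2.resize(s['image'][200:330,280:440],(738,600),interpolation=cv2.INTER_CUBIC))
E
```

```text
t 19.85 J [ 0.006  0.548  1.998  0.025  0.072 -1.622] tcp [0.6046 0.0509 0.0494] grasp [0.5951 0.0508 0.0658]
phi 30.05 tiltaz 0.57 jawaz 91.71 jawz -0.0115 F [-1.4 -0.6 -0.5] open 0.030058232190884295
```

View pics/c11.png

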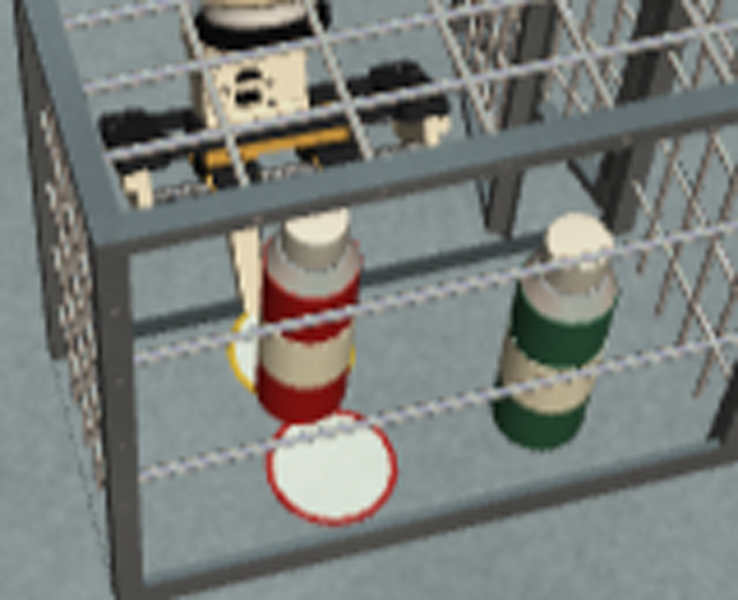

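play_rows:
  linear:
    - [0.004, 0.0004, -0.001]
    - [0.004, 0.0004, -0.001]
    - [0.004, 0.0004, -0.001]
    - [0.004, 0.0004, 0]
    - [0.004, 0.0004, 0]
    - [0.004, 0.0004, 0]
    - [0.004, 0.0004, 0]
    - [0.004, 0.0004, 0]
    - [0, 0, 0]
  twist: [0, 0, 0, 0, 0, 0, 0, 0, 0]
  gripper: [0.355, 0.355, 0.355, 0.355, 0.355, 0.355, 0.355, 0.355, 0.355]

```text
t: 20.8
eef_pos: [0.6369, 0.0543, 0.0472]
ee_rot: [[-0.03, 0.865, 0.502], [0.999, 0.032, 0.005], [-0.012, 0.502, -0.865]]
ft_force: [-1.8, 0.5, 1.9]
opening: 0.03
```

```bash
python3 st.py
python3 - <<'E'
from h import *
s=grab('scene','s11')
cv2.imwrite('pics/c12.png',cv2.resize(s['image'][200:330,280:440],(738,600),interpolation=cv2.INTER_CUBIC))
E
```

```text
t 20.8 J [ 0.013  0.59   1.916 -0.011  0.11  -1.58 ] tcp [0.6369 0.0543 0.0472] grasp [0.6273 0.0542 0.0636]
phi 30.12 tiltaz 0.59 jawaz 91.73 jawz -0.0115 F [-1.8  0.5  1.9] open 0.029974492533950833
```

View pics/c12.png

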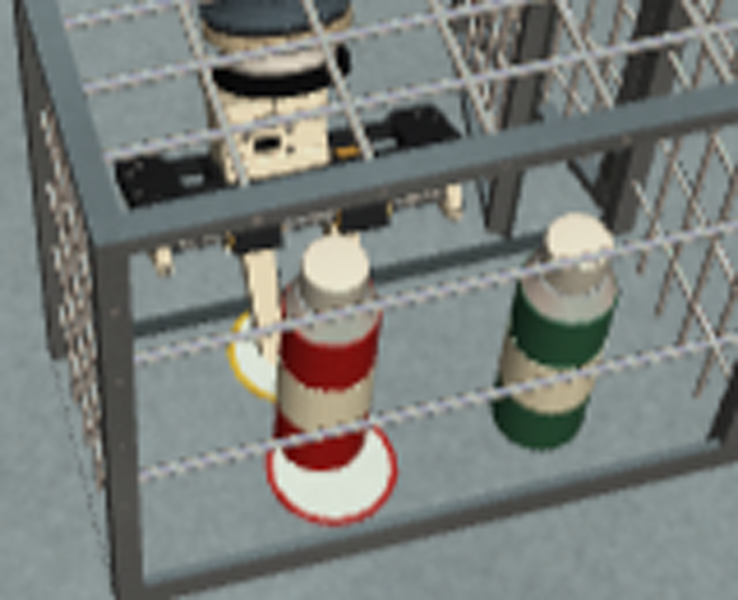

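```bash
cat > cap.py <<'E'
from h import *
def cap(d,box):
    h=cv2.cvtColor(d['image'],cv2.COLOR_BGR2HSV);x0,y0,x1,y1=box
    # cap top disc: bright
    m=cv2.inRange(h,(15,10,185),(40,90,255));M=np.zeros_like(m);M[y0:y1,x0:x1]=m[y0:y1,x0:x1]
    n,l,s,c=cv2.connectedComponentsWithStats(M); i=1+np.argmax(s[1:,4]); return s[i],c[i]
def redbase(d,box):
    h=cv2.cvtColor(d['image'],cv2.COLOR_BGR2HSV);x0,y0,x1,y1=box
    m=cv2.inRange(h,(0,150,50),(8,255,255))|cv2.inRange(h,(174,150,50),(180,255,255)); v,u=np.nonzero(m[y0:y1,x0:x1]); return u.min()+x0,u.max()+x0,v.min()+y0,v.max()+y0
E
python3 - <<'E'
from cap import *
s=viewer.get_image('scene')
for box in((340,240,372,275),(395,240,420,270)):
    b,c=cap(s,box); print(b,c,ray(s,*c,.181)[:2])
for z,xy in((.181,(.666,.053)),(.181,(.685,.055))): print(proj(s,[*xy,z]))
cv2.imwrite('pics/c13.png',cv2.resize(s['image'][240:310,320:420],(800,560),interpolation=cv2.INTER_NEAREST))
E
```

```text
[346 249  14  14 141] [352.41843972 256.37588652] [0.66303746 0.05424997]
[399 246  14  11 106] [404.73584906 250.90566038] [0.67350524 0.18149622]
[352.21523129 257.46380811]
[355.01124376 263.80322238]
```

View pics/c13.png

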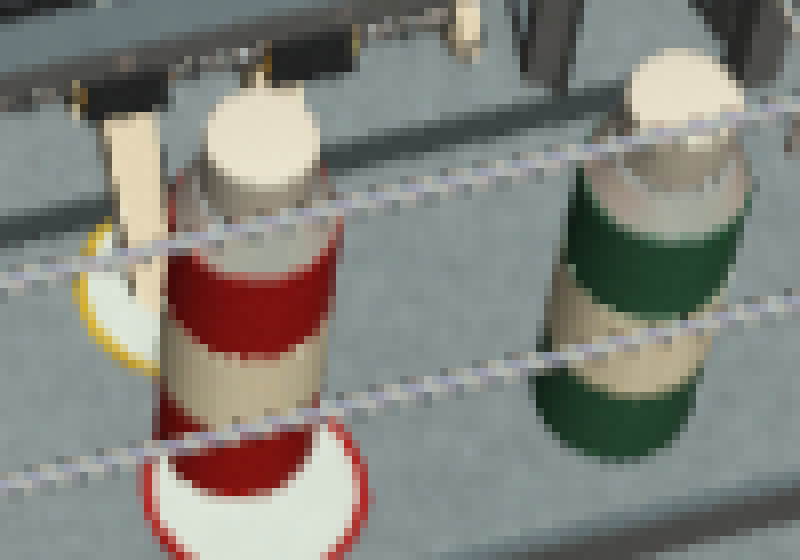

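play_rows:
  linear:
    - [0.004, 0.0003, 0]
    - [0.004, 0.0003, 0]
    - [0.004, 0.0003, 0]
    - [0.004, 0.0003, 0]
    - [0.0035, 0.0003, 0]
    - [0, 0, 0]
  twist: [0, 0, 0, 0, 0, 0]
  gripper: [0.355, 0.355, 0.355, 0.355, 0.355, 0.355]

```text
t: 21.5
eef_pos: [0.656, 0.0557, 0.0469]
ee_rot: [[-0.03, 0.865, 0.501], [0.999, 0.032, 0.005], [-0.012, 0.501, -0.865]]
ft_force: [-3.2, -0.1, 2.4]
opening: 0.0304
```

play_rows:
  linear:
    - [-0.01, 0, 0]
    - [-0.02, 0, 0]
    - [-0.02, 0, 0.005]
    - [-0.02, 0, 0.01]
    - [-0.02, 0, 0.01]
    - [0, 0, 0]
  twist: [0, 0, 0, 0, 0, 0]
  gripper: [0.355, 0.355, 0.355, 0.355, 0.355, 0.355]

```text
t: 22.1
eef_pos: [0.5639, 0.0558, 0.0724]
ee_rot: [[-0.03, 0.865, 0.501], [0.999, 0.032, 0.005], [-0.011, 0.501, -0.865]]
ft_force: [-0.1, -0.1, -0.8]
opening: 0.0297
```

```bash
python3 st.py
python3 - <<'E'
from cap import *
s=grab('scene','s12');t=grab('top','t12')
b,c=cap(s,(340,240,376,280)); print(b,c,ray(s,*c,.181)[:2])
cv2.imwrite('pics/c14.png',cv2.resize(s['image'][235:325,310:430],(800,600),interpolation=cv2.INTER_CUBIC))
cv2.imwrite('pics/c15.png',cv2.resize(t['image'][110:260,190:390],(800,600),interpolation=cv2.INTER_CUBIC))
E
```

```text
t 22.1 J [ 0.018  0.451  2.091 -0.054  0.074 -1.533] tcp [0.5639 0.0558 0.0724] grasp [0.5544 0.0557 0.0888]
phi 30.06 tiltaz 0.6 jawaz 91.73 jawz -0.0115 F [-0.1 -0.1 -0.8] open 0.02972095751393112
[348 258  15  10 107] [354.38317757 262.17757009] [0.68020772 0.05469702]
```

View pics/c14.png

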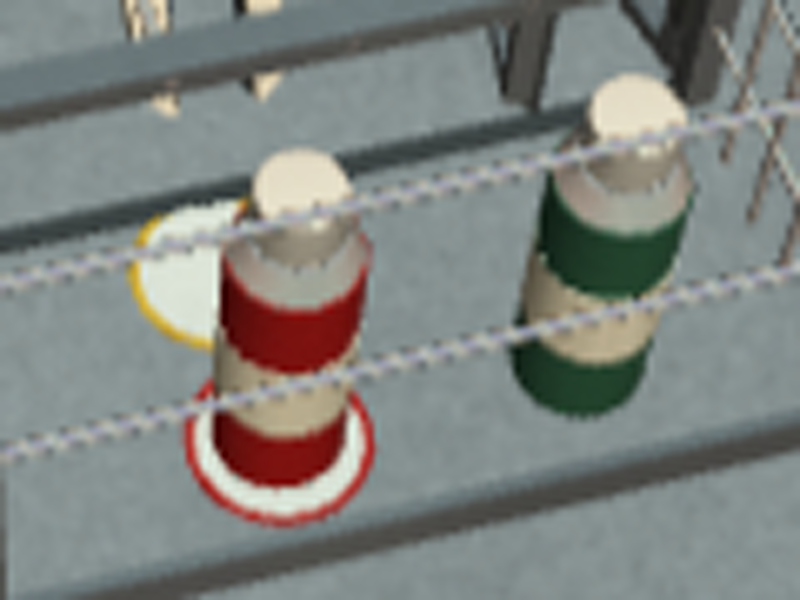

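View pics/c15.png

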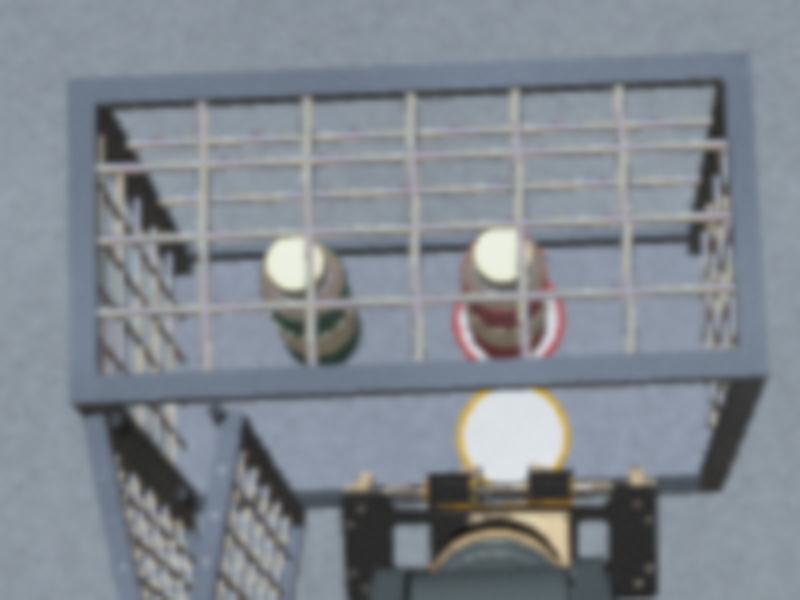

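Run:
```python
from h import *
s=viewer.get_image('scene');t=viewer.get_image('top')
cv2.imwrite('pics/c16.png',np.hstack([cv2.resize(s['image'][240:300,110:210],(400,240),interpolation=cv2.INTER_CUBIC),cv2.resize(t['image'][220:280,450:550],(400,240),interpolation=cv2.INTER_CUBIC)]))
for p in((.508,-.3805),): print(proj(s,[*p,.07]),proj(t,[*p,.07]),proj(s,[*p,0]))
for nm,d,box in(('s',s,(160,245,202,290)),('t',t,(465,235,505,275))):
    x0,y0,x1,y1=box; c=d['image'][y0:y1,x0:x1].astype(int); h=cv2.cvtColor(d['image'],cv2.COLOR_BGR2HSV)[y0:y1,x0:x1]
    print(nm); print(h[::3,::3,2])
```

```text
[178.09238095 260.98907298] [485.18368738 252.96391913] [184.33605382 275.07725669]
s
[[ 60  90 144 142 145 141 142 141 140 144 145 144 144 137]
 [128 147 144 145 141 144 145 141 142 147 146 150 140 139]
 [143 146 143 144 142 141 164 163 149 143 143 140 143 142]
 [146 145 141 145 169 170 171 169 169 163 143 144 145 142]
 [144 142 142 176 171 169 169 170 169 171 143 134 140 141]
 [145 141 151 178 172 172 168 168 170 171 131 141 146 142]
 [145 148 159 174 176 174 173 169 168 161  94 145 147 140]
 [143 147 144 174 174 174 175 171 168 101 108 119 143 148]
 [143 142 143 116 155 175 161 139  98 140 129  91 143 142]
 [141 148 138 146 142 155 157 162 159 159 138  93 147 144]
 [150 149 150 142 143 178 177 182 179 168 149 106 145 138]
 [150 147 145 149 143 162 177 187 179 161 136 137 144 147]
 [148 149 147 146 151 138 154 162 161 176 136 145 148 148]
 [145 142 146 150 147 150 146 144 153 153 176 184 191 190]
 [150 144 149 145 154 177 183 190 190 189 191 191 190 190]]
t
[[161 159 158 161 159 159 159 160 158 162 155 160 158 159]
 [161 158 160 163 158 160 162 163 160 159 160 161 160 161]
 [157 159 162 161 156 161 167 164 158 158 161 160 157 160]
 [158 160 157 156 167 189 192 191 189 169 160 158 162 159]
 [158 159 149 149 184 188 191 192 191 190 168 161 161 158]
 [158 155 127 163 187 186 188 190 194 192 186 157 157 157]
 [159 116 115 177 188 187 186 188 190 194 190 158 161 158]
 [159 103 108 157 189 189 188 185 189 191 193 161 162 158]
 [156 108 105 111 185 189 188 187 187 189 177 164 164 162]
 [155 133 101 111 122 184 189 189 186 176 156 158 160 160]
 [158 155 121 104 105 105 130 152 156 157 157 157 157 154]
 [159 158 156 148 133 130 145 158 157 159 159 156 156 158]
 [158 155 155 157 159 156 155 155 157 160 158 159 157 156]
 [153 153 155 160 155 160 159 154 154 158 159 160 157 154]]
```

View pics/c16.png

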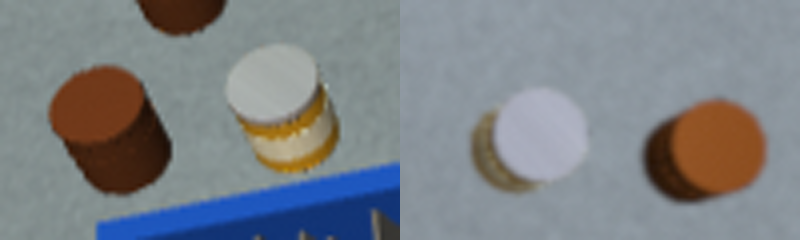

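Run:
```python
from h import *
t=viewer.get_image('top')
for p in((434,212),(525,209),(434,143),(523,142)): print(p,ray(t,*p,.11)[:2].round(3))
for p in((529.5,256.8),(516,306.5)): print(p,ray(t,*p,.07)[:2].round(3))
from ik import *
for ph in(28,29,30):
  for r,z in((.635,.045),(.635,.05),(.635,.1),(.603,.12),(.603,.062),(.45,.15),(.5,.15)): print(ph,r,z,np.round(plan(r,z,np.radians(ph)),3))
```

```text
(434, 212) [ 0.606 -0.244]
(525, 209) [ 0.616 -0.475]
(434, 143) [ 0.788 -0.247]
(523, 142) [ 0.793 -0.478]
(529.5, 256.8) [ 0.499 -0.494]
(516, 306.5) [ 0.372 -0.454]
28 0.635 0.045 [0.514 0.273 0.635 1.877 0.141]
28 0.635 0.05 [0.514 0.278 0.625 1.877 0.151]
28 0.635 0.1 [0.514 0.328 0.533 1.865 0.254]
28 0.603 0.12 [0.482 0.348 0.454 1.939 0.26 ]
28 0.603 0.062 [0.482 0.29  0.565 1.957 0.131]
28 0.45 0.15 [0.329 0.378 0.162 2.281 0.21 ]
28 0.5 0.15 [0.379 0.378 0.243 2.169 0.241]
29 0.635 0.045 [0.51  0.271 0.635 1.887 0.113]
29 0.635 0.05 [0.51  0.276 0.625 1.887 0.123]
29 0.635 0.1 [0.51  0.326 0.532 1.876 0.227]
29 0.603 0.12 [0.478 0.346 0.452 1.95  0.233]
29 0.603 0.062 [0.478 0.288 0.565 1.968 0.103]
29 0.45 0.15 [0.325 0.376 0.16  2.292 0.184]
29 0.5 0.15 [0.375 0.376 0.241 2.179 0.215]
30 0.635 0.045 [0.506 0.269 0.635 1.898 0.086]
30 0.635 0.05 [0.506 0.274 0.625 1.897 0.096]
30 0.635 0.1 [0.506 0.324 0.531 1.887 0.2  ]
30 0.603 0.12 [0.474 0.344 0.451 1.961 0.206]
30 0.603 0.062 [0.474 0.286 0.565 1.978 0.076]
30 0.45 0.15 [0.321 0.374 0.159 2.302 0.157]
30 0.5 0.15 [0.371 0.374 0.24  2.19  0.188]
```

play_rows:
  linear:
    - [-0.028, 0, 0.015]
    - [-0.03, 0, 0.025]
    - [-0.03, 0, 0.025]
    - [-0.024, -0.01, 0.02]
    - [0, -0.03, 0]
    - [0, -0.042, 0]
    - [0, -0.044, 0]
    - [0, -0.044, 0]
    - [0.005, -0.044, 0]
    - [0.01, -0.044, 0]
    - [0.014, -0.044, 0]
    - [0.014, -0.044, 0]
  twist: [0, 0, 0, 0, -4.6, -4.6, -4.6, -4.6, -4.6, -4.6, -4.6, -4.6]
  gripper: [0, -1, -1, -1, -1, -1, -1, -1, -1, -1, -1, -1]

```text
t: 23.55
eef_pos: [0.4973, -0.2928, 0.1565]
ee_rot: [[0.578, 0.71, 0.403], [0.816, -0.496, -0.298], [-0.012, 0.501, -0.865]]
ft_force: [0.0, 0.1, 0.5]
opening: 0.0932
```

```bash
python3 st.py
```

```text
t 23.55 J [-0.605  0.299  2.021 -0.053  0.298 -1.516] tcp [ 0.4973 -0.2928  0.1565] grasp [ 0.4896 -0.2871  0.1729]
phi 30.07 tiltaz -36.46 jawaz 54.68 jawz -0.0115 F [0.  0.1 0.5] open 0.09320955045136689
```

play_rows:
  linear:
    - [0.006, -0.031, 0]
    - [0.006, -0.031, 0]
    - [0.006, -0.032, 0]
    - [0, 0, -0.025]
    - [0, 0, -0.025]
    - [0, 0, 0]
  twist: [-1.6, -1.5, -1.5, 0, 0, 0]
  gripper: [-1, -1, -1, -1, -1, -1]

```text
t: 24.15
eef_pos: [0.5136, -0.3837, 0.1031]
ee_rot: [[0.639, 0.672, 0.375], [0.769, -0.55, -0.324], [-0.011, 0.496, -0.868]]
ft_force: [-0.4, 1.2, 0.7]
opening: 0.0929
```

```bash
python3 st.py
python3 - <<'E'
from h import *
s=grab('scene','s13');t=grab('top','t13')
cv2.imwrite('pics/c17.png',np.hstack([cv2.resize(s['image'][190:310,110:240],(400,369),interpolation=cv2.INTER_CUBIC),cv2.resize(t['image'][190:310,420:550],(400,369),interpolation=cv2.INTER_CUBIC)]))
E
```

```text
t 24.15 J [-0.715  0.489  1.891  0.003  0.243 -1.598] tcp [ 0.5136 -0.3837  0.1031] grasp [ 0.5065 -0.3775  0.1196]
phi 29.74 tiltaz -40.84 jawaz 50.3 jawz -0.0114 F [-0.4  1.2  0.7] open 0.09293427242648832
```

View pics/c17.png

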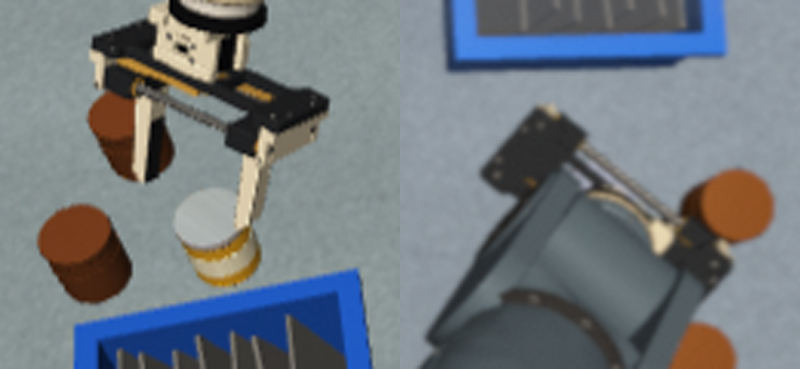

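play_rows:
  linear:
    - [0.0015, -0.003, -0.01]
    - [0, 0, -0.02]
    - [0, 0, -0.02]
    - [0, 0, -0.018]
    - [0, 0, 0]
  twist: [0, 0, 0, 0, 0]
  gripper: [-1, -1, -1, -1, -1]

```text
t: 24.75
eef_pos: [0.5159, -0.387, 0.0372]
ee_rot: [[0.638, 0.671, 0.378], [0.77, -0.549, -0.326], [-0.011, 0.499, -0.867]]
ft_force: [-0.1, -0.0, 0.9]
opening: 0.093
```

play_rows:
  linear:
    - [0, 0, 0]
    - [0, 0, 0]
    - [0, 0, 0]
    - [0, 0, 0]
    - [0, 0, 0]
    - [0, 0, 0]
    - [0, 0, 0]
    - [0, 0, 0]
  twist: [0, 0, 0, 0, 0, 0, 0, 0]
  gripper: [1, 1, 1, 1, 1, 1, 1, 1]
  newtons: 25

```text
t: 25.55
eef_pos: [0.5167, -0.3878, 0.0395]
ee_rot: [[0.639, 0.669, 0.38], [0.769, -0.548, -0.328], [-0.012, 0.502, -0.865]]
ft_force: [-2.7, 0.1, 5.9]
opening: 0.0614
```

```bash
python3 st.py
```

```text
t 25.55 J [-0.717  0.612  1.9    0.02   0.103 -1.618] tcp [ 0.5167 -0.3878  0.0395] grasp [ 0.5095 -0.3815  0.0559]
phi 30.16 tiltaz -40.83 jawaz 50.31 jawz -0.0115 F [-2.7  0.1  5.9] open 0.061394383968435724
```

play_rows:
  linear:
    - [0, 0, 0]
    - [0, 0, 0]
    - [0, 0, 0.01]
    - [0, 0, 0.015]
    - [0, 0, 0.015]
    - [0, 0, 0]
  twist: [0, 0, 0, 0, 0, 0]
  gripper: [1, 1, 1, 1, 1, 1]
  newtons: 35

```text
t: 26.15
eef_pos: [0.5168, -0.3877, 0.0807]
ee_rot: [[0.638, 0.669, 0.381], [0.77, -0.547, -0.329], [-0.012, 0.503, -0.864]]
ft_force: [-0.9, -0.1, -3.2]
opening: 0.0614
```

```bash
python3 st.py
python3 - <<'E'
from h import *
s=grab('scene','s14');t=grab('top','t14')
cv2.imwrite('pics/c18.png',np.hstack([cv2.resize(s['image'][190:310,110:240],(400,369),interpolation=cv2.INTER_CUBIC),cv2.resize(t['image'][190:310,420:550],(400,369),interpolation=cv2.INTER_CUBIC)]))
E
```

```text
t 26.15 J [-0.717  0.535  1.891  0.011  0.188 -1.608] tcp [ 0.5168 -0.3877  0.0807] grasp [ 0.5096 -0.3815  0.0971]
phi 30.19 tiltaz -40.82 jawaz 50.33 jawz -0.0116 F [-0.9 -0.1 -3.2] open 0.06142426684632687
```

View pics/c18.png

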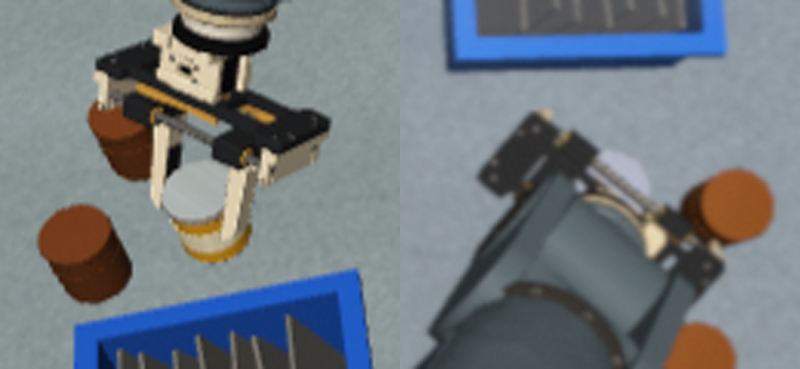

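play_rows:
  linear:
    - [0, 0, 0.03]
    - [-0.014, 0.03, 0.03]
    - [-0.014, 0.043, 0.01]
    - [-0.014, 0.043, 0]
    - [-0.012, 0.043, 0]
    - [-0.01, 0.043, 0]
    - [-0.004, 0.043, 0]
    - [0, 0.043, 0]
    - [0, 0.043, 0]
    - [0, 0.043, 0]
    - [0, 0.04, 0]
    - [0, 0.025, 0]
  twist: [0, 3, 4, 4, 4, 4, 4, 4, 4, 4, 4, 2.4]
  gripper: [1, 1, 1, 1, 1, 1, 1, 1, 1, 1, 1, 1]

```text
t: 27.45
eef_pos: [0.4474, 0.0538, 0.1481]
ee_rot: [[-0.034, 0.866, 0.5], [0.999, 0.035, 0.007], [-0.011, 0.499, -0.866]]
ft_force: [0.3, -0.3, -3.0]
opening: 0.0614
```

```bash
python3 st.py
```

```text
t 27.45 J [ 0.017  0.103  2.315 -0.008  0.201 -1.584] tcp [0.4474 0.0538 0.1481] grasp [0.4379 0.0536 0.1645]
phi 29.98 tiltaz 0.81 jawaz 91.95 jawz -0.0115 F [ 0.3 -0.3 -3. ] open 0.061372058792962696
```

play_rows:
  linear:
    - [0.028, 0, -0.004]
    - [0.028, -0.001, -0.008]
    - [0.028, -0.001, -0.01]
    - [0.028, 0, -0.012]
    - [0.028, 0, -0.012]
    - [0.018, 0, -0.01]
    - [0.009, 0, -0.01]
    - [0, 0, -0.01]
    - [0, 0, 0]
  twist: [0, 0, 0, 0, 0, 0, 0, 0, 0]
  gripper: [1, 1, 1, 1, 1, 1, 1, 1, 1]

```text
t: 28.35
eef_pos: [0.6136, 0.0497, 0.0704]
ee_rot: [[-0.03, 0.867, 0.497], [0.999, 0.032, 0.005], [-0.011, 0.497, -0.868]]
ft_force: [0.0, 0.5, -3.1]
opening: 0.0613
```

```bash
python3 st.py
python3 - <<'E'
from h import *
s=grab('scene','s15')
cv2.imwrite('pics/c19.png',cv2.resize(s['image'][200:330,280:440],(738,600),interpolation=cv2.INTER_CUBIC))
E
```

```text
t 28.35 J [ 0.004  0.516  1.968  0.024  0.137 -1.623] tcp [0.6136 0.0497 0.0704] grasp [0.6042 0.0496 0.0869]
phi 29.83 tiltaz 0.58 jawaz 91.73 jawz -0.0114 F [ 0.   0.5 -3.1] open 0.06130142056904439
```

View pics/c19.png

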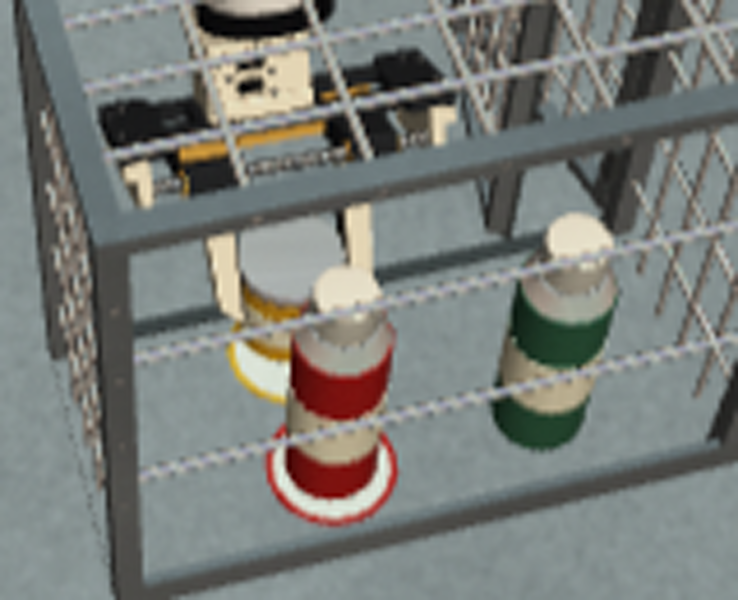

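play_rows:
  linear:
    - [0, 0.0015, -0.008]
    - [0, 0, -0.007]
    - [0, 0, -0.004]
    - [0, 0, -0.002]
    - [0, 0, -0.001]
    - [0, 0, 0]
  twist: [0, 0, 0, 0, 0, 0]
  gripper: [1, 1, 1, 1, 1, 1]

```text
t: 29.0
eef_pos: [0.6154, 0.0511, 0.0508]
ee_rot: [[-0.03, 0.865, 0.501], [0.999, 0.032, 0.005], [-0.011, 0.501, -0.865]]
ft_force: [-1.6, -0.3, -2.5]
opening: 0.0612
```

```bash
python3 st.py
```

```text
t 29.0 J [ 0.007  0.557  1.971  0.019  0.089 -1.615] tcp [0.6154 0.0511 0.0508] grasp [0.6058 0.051  0.0672]
phi 30.07 tiltaz 0.58 jawaz 91.71 jawz -0.0115 F [-1.6 -0.3 -2.5] open 0.06118278457125882
```

play_rows:
  linear:
    - [-0.0005, 0, -0.002]
    - [-0.0005, 0, -0.002]
    - [0, 0, -0.001]
    - [0, 0, 0]
  twist: [0, 0, 0, 0]
  gripper: [1, 1, 1, 1]

```text
t: 29.4
eef_pos: [0.6143, 0.0512, 0.0457]
ee_rot: [[-0.03, 0.865, 0.501], [0.999, 0.032, 0.005], [-0.012, 0.501, -0.865]]
ft_force: [-0.2, 0.5, -2.4]
opening: 0.0617
```

```bash
python3 st.py
```

```text
t 29.4 J [ 0.007  0.566  1.974  0.022  0.077 -1.618] tcp [0.6143 0.0512 0.0457] grasp [0.6048 0.0511 0.0622]
phi 30.07 tiltaz 0.58 jawaz 91.72 jawz -0.0115 F [-0.2  0.5 -2.4] open 0.06172628715344951
```

play_rows:
  linear:
    - [0, 0, -0.001]
    - [0, 0, -0.001]
    - [0, 0, 0]
  twist: [0, 0, 0]
  gripper: [1, 1, 1]

```text
t: 29.7
eef_pos: [0.6157, 0.0512, 0.0457]
ee_rot: [[-0.03, 0.863, 0.505], [0.999, 0.032, 0.005], [-0.012, 0.505, -0.863]]
ft_force: [-7.4, 0.1, 17.0]
opening: 0.0608
```

```bash
python3 st.py
```

```text
t 29.7 J [ 0.007  0.568  1.973  0.023  0.072 -1.619] tcp [0.6157 0.0512 0.0457] grasp [0.6061 0.0511 0.0621]
phi 30.32 tiltaz 0.58 jawaz 91.71 jawz -0.0116 F [-7.4  0.1 17. ] open 0.06082795805570241
```

play_rows:
  linear:
    - [0, 0, 0.001]
    - [0, 0, 0]
    - [0, 0, 0]
    - [0, 0, 0]
    - [0, 0, 0]
    - [0, 0, 0]
    - [0, 0, 0]
    - [-0.015, 0, 0.003]
    - [-0.02, 0, 0.01]
    - [-0.025, 0, 0.01]
    - [-0.03, 0, 0.02]
    - [-0.03, 0, 0.02]
  twist: [0, 0, 0, 0, 0, 0, 0, 0, 0, 0, 0, 0]
  gripper: [1, -1, -1, -1, -1, -1, -1, -1, -1, -1, -1, -1]

```text
t: 30.9
eef_pos: [0.4949, 0.0513, 0.1115]
ee_rot: [[-0.03, 0.869, 0.495], [0.999, 0.032, 0.005], [-0.011, 0.495, -0.869]]
ft_force: [0.3, -0.1, 1.4]
opening: 0.0931
```

play_rows:
  linear:
    - [-0.02, -0.01, 0.03]
    - [-0.02, -0.02, 0.03]
    - [0, -0.02, 0.03]
    - [0, 0, 0]
    - [0, 0, 0]
  twist: [0, 0, 0, 0, 0]
  gripper: [-1, -1, -1, -1, -1]

```text
t: 31.4
eef_pos: [0.4563, 0.001, 0.2016]
ee_rot: [[-0.029, 0.868, 0.497], [1.0, 0.031, 0.004], [-0.012, 0.496, -0.868]]
ft_force: [-0.0, -0.1, -0.8]
opening: 0.0932
```

```bash
python3 st.py
python3 - <<'E'
from h import *
s=grab('scene','s16');t=grab('top','t16')
cv2.imwrite('pics/c20.png',cv2.resize(s['image'][200:330,280:440],(738,600),interpolation=cv2.INTER_CUBIC))
cv2.imwrite('pics/c21.png',cv2.resize(t['image'][110:300,170:420],(789,600),interpolation=cv2.INTER_CUBIC))
E
```

```text
t 31.4 J [-0.147 -0.006  2.246  0.201  0.395 -1.916] tcp [0.4563 0.001  0.2016] grasp [0.4469 0.0009 0.2181]
phi 29.77 tiltaz 0.48 jawaz 91.65 jawz -0.0117 F [-0.  -0.1 -0.8] open 0.09321439988567856
```

View pics/c20.png

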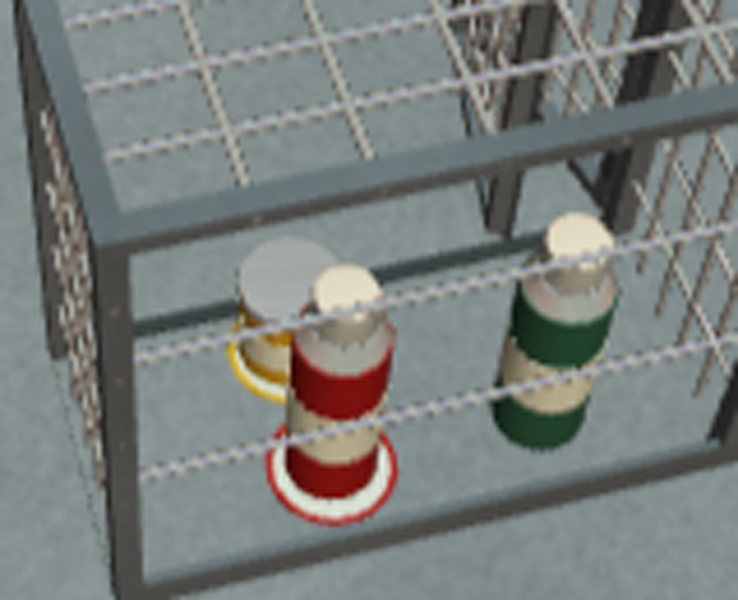

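View pics/c21.png

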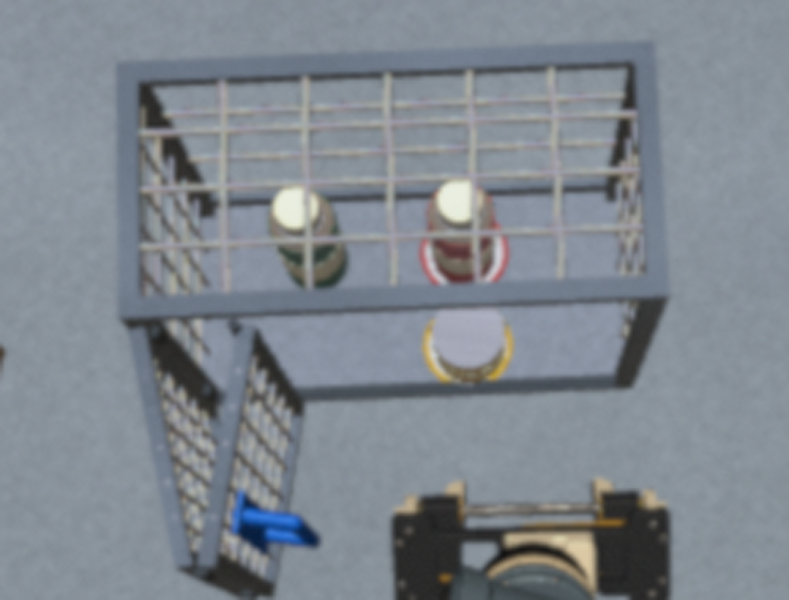

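Run:
```python
from cap import *
s=viewer.get_image('scene');t=viewer.get_image('top')
print('lid top',ray(t,318.6,217.1,.076)[:2],'lid scene',ray(s,280+290/4.61,200+278/4.61,.076)[:2],'spot',cw(.043,-.045))
b,c=cap(s,(340,250,376,275));print('cap',ray(s,*c,.181)[:2],ray(s,280+348/4.61,200+290/4.61,.181)[:2],'top',ray(t,170+459/3.156,110+202/3.156,.181)[:2],'spot',cw(.125,-.045))
print('green cap top',ray(t,170+295/3.156,110+208/3.156,.181)[:2], 'from t0', ray(t,190+294/4,110+263/4,.181)[:2])
```

```text
lid top [0.59679304 0.0495444 ] lid scene [0.60063866 0.04970414] spot [0.60290124 0.05115085]
cap [0.68014868 0.05456781] [0.68276191 0.05673812] top [0.68218937 0.05658474] spot [0.68479876 0.05524915]
green cap top [0.67616146 0.18318854] from t0 [0.67655535 0.18313321]
```

Run:
```python
from station import manip
print(manip.hand_in())
```

```text
the job is handed in; nothing more can be done
None
```

I folded the door open, stood the red can on the red spot, then stood the yellow tin on the yellow spot, and handed the job in at about 31.5 s. The hand-in reports no verdict, so the checks below are only my own measurements.

**How the can went in:** with the tool pointing straight down, the wrist would have hit the roof's front bar. I tilted the tool by about 32° by pushing the arm past its reach limit, and kept it tilted for the rest of the job. I carried the can in and set it down short of the spot. I then slid it about 50 mm back, upright, with the partly closed fingertips. The tin stayed on the bench all through this, about 0.44 m from its spot.

**Last checks, from the two cameras:**

| Thing | Result |
|---|---|
| Door | about 1.4 rad (needs above 1.15) |
| Red can | upright, about 2 to 5 mm from the red spot's centre (limit 22 mm) |
| Yellow tin | upright, about 3 mm off in one view and 6 mm in the other (limit 22 mm) |
| Green can | its cap is within 1 mm of where it started |
| Robot | clear of everything, with about zero force on the tool |

- **Camera disagreement:** the two views differ by about 4 mm on the tin, and the readings on the can's cap differ by about 3 mm.
- **Tote and carton:** I did not measure these again at the end; neither was approached closely.

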